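# Load a lens carrier into the gravity bonding jig

### The arm

A 7-joint arm with a two-finger parallel gripper is mounted at the origin on a cart in front of the work surface, level with it; the furniture and walls round the work are solid. World frame = base frame: x ahead of the robot, y to its left, z up, the work surface at z = 0. Lengths are in m, angles in rad, forces in N, time in s.
With the tool pointing down it reaches from about 0.425 to 0.825 m from the base axis. Payload 3.6 kg.
Tool frame: the origin (TCP) lies midway between the tips of the shut fingers; the grasp point (between the pads) lies 19 mm behind it; z points along the fingers, y is the direction in which the jaws open and shut (so a half turn about z gives the same grasp; the last joint's range is limited). The gripper opens to 85 mm and grips with 20 to 120 N. Pads are 22 mm wide; open, the fingers measure 114 mm over their backs; the gripper's body (76 mm by 85 mm) begins 54 mm behind the grasp point. The pads swing forward as they close: fully open they stand 13 mm farther back than shut.
Start: joints at [1.274, 0.615, -0.013, 1.423, 0.008, 1.103, -0.04], TCP at [0.174, -0.626, 0.231] pointing down, gripper open.
Joint ranges: [-3.12, 3.12], [-0.3, 2.06], [-1.34, 1.32], [0.26, 2.42], [-1.36, 4.5], [0.01, 1.98], [-2.84, 2.84]. Speed limits (rad/s): [2.79, 2.79, 3.14, 3.14, 3.14, 3.14, 3.14].

### API

Orientations are given as a rotation vector (axis times angle).
In Python, from cell import env gives the robot as it stands.
- The arm moves only by the tool drive_tool, never from a script. Its argument "series" is a list of rows, each a list of 5 numbers: the shift along the tool's x, y, z in m, then the turn about the tool's z in rad, then the finger opening in m, from 0 to 0.0854. In form: [[tx, ty, tz, spin, grip], ...]. A call has 1 to 12 rows; each row shifts and turns the pose as measured when the row begins, along the tool's axes as they then stand; what a row does not reach is not made up. A row lasts 1/12 s, in which the tool goes at most 41.7 mm and 7.16 degrees, less where a joint would pass 70% of its speed; a pose out of reach is approached as far as the arm can. A call is refused whole if a number of a shift passes 0.0417 or a number of a turn 0.125, either way. A call with a gripper value outside its range is refused whole. The fingers move at their own pace and stop on an object; "grip_force" is the grip in N (left out, the last holds). Time passes only in rows, so rows that do not move let the fingers close. It gives the time, the measured TCP pose, the force and the opening at its end, in the units of the state.
- env.sense(): the state, without advancing time (a new reading comes with each control period).
- env.camera(name): name is "side" or "top"; returns a dict with "pixels" (400x640x3 uint8, red, green, blue), "fx", "fy", "cx", "cy" (pixels), "R" (3x3) and "t" (3): a world point X has camera coordinates R X + t. Camera axes: x right, y down, z forward; pixel columns grow to the right and rows downward; lengths in m; the calibration is good to about 2 mm. A picture is of the moment at which its call begins. There is no depth.
- env.finish_job(): hands the job in, once; it reports no verdict.
The state is a dict: "time": time; "joint_pos": joint angles; "qd": joint speeds; "joint_torque": joint torques, N m; "eef_pos": TCP position; "tool_rot": TCP orientation; "force": force on the tool from outside, world axes, zero at the start; "ft_torque": the same for the moment, N m; "gripper_width": opening from 0.0 (shut) to 1.0 (fully open).
Only numpy, scipy, OpenCV 4.12 (cv2) and the standard library are available. Lean on these libraries where they do the work, as an engineer would, in place of code of your own. Each camera call takes 0.05 s, during which the arm holds its last target.

### The job

The next lens carrier is in the small open carton: fold both of the carton's top flaps outward past upright, take the aluminium carrier out, and lay it gently on the slippery tilted plate of the bonding jig with its long side parallel to the long stop bar, so that it slides down and comes to rest flat on the plate, home in the corner against both stop bars. Leave the flaps folded back and do not shift or tip the amber cement bottle that stands beside the jig.

Things in the scene. Friction and masses are not known exactly. Their poses are not given: they have to be found in the camera images.
- carton: Small brown cardboard carton fixed to the bench, 106 mm (its x) by 122 mm (its y) by 62 mm high, walls 3 mm. Origin: centre of its underside, z up. Two top flaps are creased to its left (+y) and right (-y) walls and start half raised, with a gap of 55 mm or more between their free edges. The short end flaps at -x and +x hang down outside (14 mm out) and do not move.
- foam_ridge (a point): Middle of the top of the dark foam ridge in the carton, 31 mm above the carton's underside; axes as the carton's. The ridge is 28 mm wide (y) and 62 mm long (x); the foam floor beside it lies 10 mm lower. Foam lumps 28 mm wide and 12 mm long close its ends at x = +-39.5 mm, 7 mm above the ridge. The carrier on it overhangs at both long sides, so fingers reach down beside it.
- flap_left (a joint): Cardboard top flap on the carton's left (+y) wall, 44 mm from crease to free edge, 102 mm wide, 3 mm thick. Crease parallel to the carton's x, at y = +59.5 mm, 63 mm above its underside. 0 rad: level over the carton; grows as the free edge swings up and outward; 1.57: upright; 3.14: level, pointing outward; 3.9: end of travel. Moves with under 0.5 N and stays where it is left.
- flap_right (a joint): The same flap, mirrored, on the carton's right (-y) wall, crease at y = -59.5 mm, 63 mm above its underside. 0 rad: level over the carton; grows as the free edge swings up and outward; 1.57: upright; 3.14: level, pointing outward; 3.9: end of travel. Moves with under 0.5 N and stays where it is left.
- carrier_center (a point): Centre (half-way up) of the loose lens carrier: aluminium block 60 mm (its x) by 40 mm (its y) by 15 mm thick (its z, up), with a 22 mm bore and four small holes, about 0.1 kg. It starts lying flat on the foam ridge, its x along the carton's x, its top 16 mm below the carton's rim.
- ramp: Tilted dark-grey top plate of the fixed bonding jig, 136 by 116 mm. It slopes 25 degrees down to one corner, which has two steel stop bars. Origin: on its surface, where the inner faces of the bars would meet. z: the plate's normal, up; x: uphill along the long bar; y: uphill along the short bar. Surface: x -16 to 120, y -16 to 100 mm. Slippery: the carrier, laid on it and let go, slides down by itself.
- stop_long (a point): Middle of the inner top edge of the long stop bar (steel, 81 by 12 mm, 9 mm high, screw heads 2 mm more), axes as the tilted plate's. In the plate's frame the inner face is y = 0, from x = 8 to 89 mm.
- stop_short (a point): Middle of the inner top edge of the short stop bar (steel, 48 by 12 mm, 9 mm high, screw heads 2 mm more), axes as the tilted plate's. In the plate's frame the inner face is x = 0, from y = 8 to 56 mm. Home against both bars, the carrier's centre is at x = 30, y = 20, z = 7.5 mm in the plate's frame.
- cement_center (a point): Centre (half-way up) of the loose amber cement bottle with a black cap, 23 mm diameter, 52 mm high, standing on the bench close to the left of the jig; to be left alone.
Things that resemble listed ones, but are neither listed nor needed, are in the scene too. Leave any brown look-alike of the part that bears carrier_center alone.

How it is judged:
By the outcome, as a careful person would: the job done as asked, in the order asked, and still so for the second after the job is handed in, with the robot touching nothing.
It also fails if it takes over 48 s, if anything falls off the work surface, if the arm or the gripper's body presses on something with over 40 N, if the wrist force passes 120 N, or if a joint passes its speed limit or range.

## Working session

There is one attempt and no reset: what is moved stays moved. The work goes in short steps, Python scripts to look and compute and a tool call to move; the robot and the scene stay as the last step left them, time stands still between calls to the robot, and variables do not carry over. Pictures are saved under pics/ and viewed, and the job is handed in when it is done.

Besides the shell and the picture viewer there is one more tool, called by a JSON object that holds its "name" and its "arguments". drive_tool: Moves the arm, as the interface text tells. Its arguments: {"type":"object","properties":{"series":{"type":"array"},"grip_force":{"type":"number"}},"required":["series"]}

```bash
mkdir -p pics; ls; python3 - <<'E'
from cell import env
import cv2,numpy as np,pickle
s=env.sense();print({k:np.round(v,3).tolist() for k,v in s.items()})
d={}
for n in("side","top"):
    c=env.camera(n);d[n]=c;cv2.imwrite(f'pics/{n}0.png',c['pixels'][:,:,::-1]);print(n,c['fx'],c['fy'],c['cx'],c['cy'],np.round(c['R'],3).tolist(),np.round(c['t'],3).tolist(),np.round(-np.array(c['R']).T@c['t'],3))
pickle.dump(d,open('c0.pkl','wb'))
E
```

```text
pics
{'time': 0.0, 'joint_pos': [1.274, 0.616, -0.013, 1.425, 0.008, 1.103, -0.04], 'qd': [-0.0, -0.0, -0.001, -0.001, -0.0, -0.001, -0.0], 'joint_torque': [-0.0, -46.922, 0.259, -17.103, 0.01, 0.01, 0.0], 'eef_pos': [0.174, -0.626, 0.23], 'tool_rot': [-3.11, -0.424, 0.001], 'force': [0.399, 0.211, -0.419], 'ft_torque': [-0.002, -0.011, 0.017], 'gripper_width': 1.003}
side 500.58764838177086 500.58764838177086 323.5222873639918 203.30018044091835 [[0.957, 0.289, 0.005], [0.241, -0.787, -0.568], [-0.16, 0.545, -0.823]] [-0.433, -0.112, 1.603] [ 0.697 -0.836  1.259]
top 438.87903570754247 438.87903570754247 323.0173716917819 195.3933837938597 [[0.021, -1.0, -0.016], [-0.985, -0.018, -0.173], [0.173, 0.019, -0.985]] [-0.033, 0.511, 1.09] [ 0.315 -0.044  1.161]
```

View pics/side0.png

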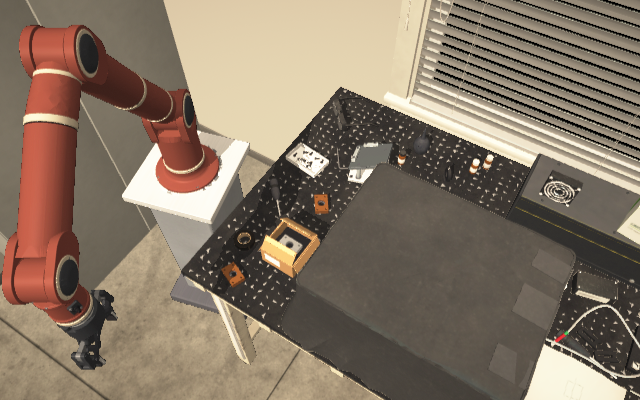

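View pics/top0.png

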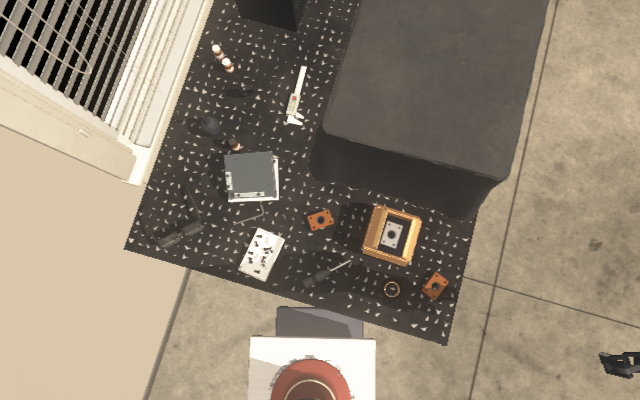

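```bash
cat > h.py <<'E'
import cv2,numpy as np,pickle
def crop(img,name,x0,y0,x1,y1,f):
    c=cv2.resize(img[y0:y1,x0:x1,::-1],None,fx=f,fy=f,interpolation=cv2.INTER_CUBIC)
    for x in range((x0+9)//10*10,x1,10):
        cv2.line(c,((x-x0)*f,0),((x-x0)*f,6 if x%50 else 14),(0,255,0),1)
        if x%20==0: cv2.putText(c,str(x),((x-x0)*f-10,24),0,.35,(0,255,0),1)
    for y in range((y0+9)//10*10,y1,10):
        cv2.line(c,(0,(y-y0)*f),(6,(y-y0)*f),(0,255,0),1)
        if y%20==0: cv2.putText(c,str(y),(8,(y-y0)*f+4),0,.35,(0,255,0),1)
    cv2.imwrite('pics/'+name,c)
def proj(c,X):
    X=np.atleast_2d(X);p=X@np.array(c['R']).T+c['t']
    return np.c_[c['fx']*p[:,0]/p[:,2]+c['cx'],c['fy']*p[:,1]/p[:,2]+c['cy']]
def onz(c,uv,z):
    R=np.array(c['R']);o=-R.T@c['t'];d=R.T@np.array([(uv[0]-c['cx'])/c['fx'],(uv[1]-c['cy'])/c['fy'],1]);return o+d*(z-o[2])/d[2]
E
python3 - <<'E'
from h import *
d=pickle.load(open('c0.pkl','rb'))
crop(d['top']['pixels'],'t_carton.png',345,190,465,310,5)
crop(d['top']['pixels'],'t_jig.png',205,125,305,225,6)
crop(d['side']['pixels'],'s_carton.png',215,180,345,290,6)
crop(d['side']['pixels'],'s_jig.png',330,120,430,200,7)
E
```

```text
(no output)
```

View pics/t_carton.png

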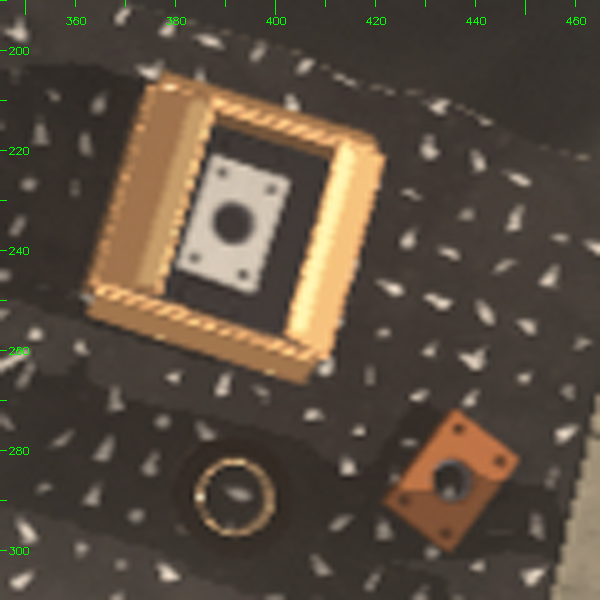

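View pics/t_jig.png

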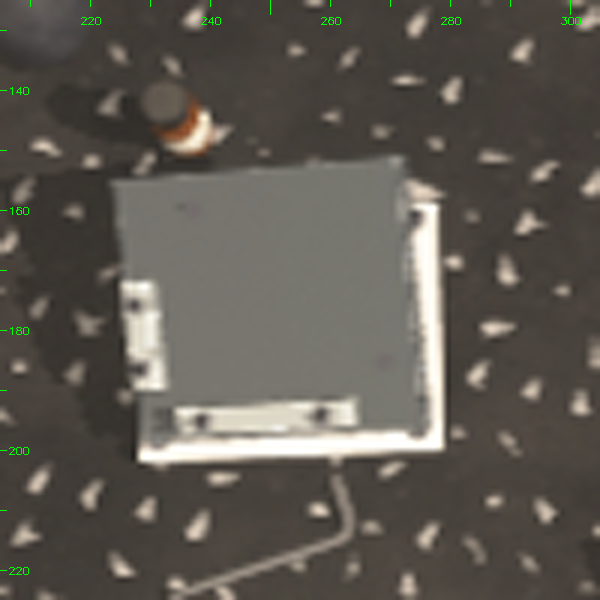

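View pics/s_carton.png

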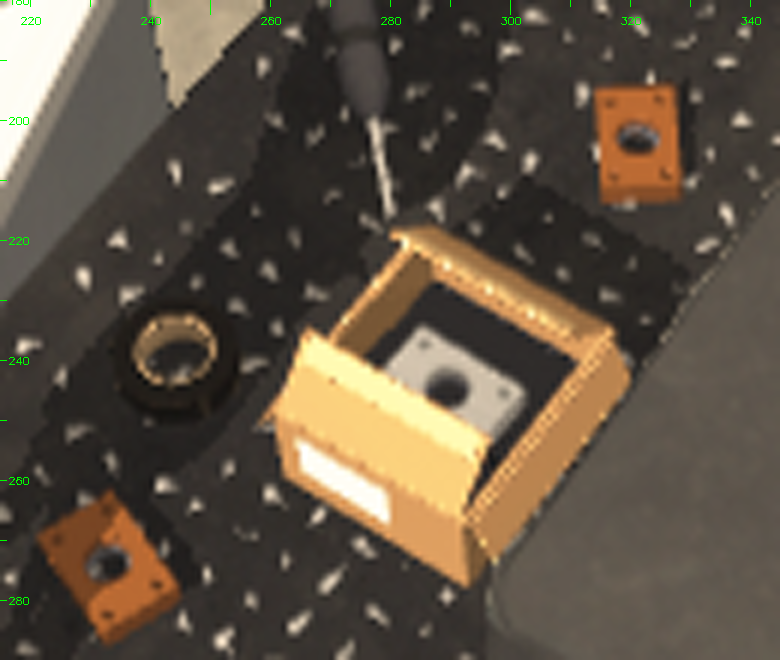

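View pics/s_jig.png

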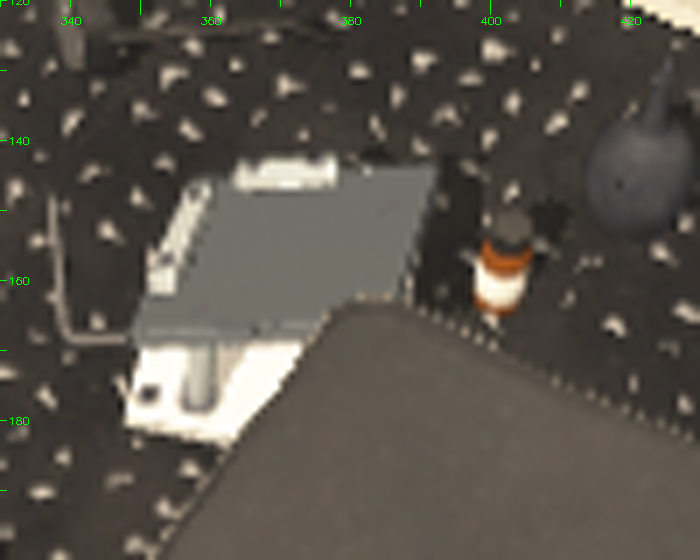

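```bash
python3 - <<'E'
from h import *
from scipy.optimize import least_squares
d=pickle.load(open('c0.pkl','rb'));T,S=d['top'],d['side']
q=[(388.0,220.8),(403,226),(396.2,249),(380.8,243.3),(391.6,234.3)]
P=[onz(T,p,.046) for p in q]
for p in P:print(np.round(p,4))
P=np.array(P);print('len',np.linalg.norm(P[0]-P[3]),np.linalg.norm(P[1]-P[2]),np.linalg.norm(P[0]-P[1]),np.linalg.norm(P[3]-P[2]), 'yaw',np.arctan2(*(P[0]-P[3])[1::-1]),np.arctan2(*(P[1]-P[2])[1::-1]))
print('side centre hole',onz(S,(289.5,245),.046))
def tri(a,b):
    f=lambda X:np.r_[(proj(T,X)-a).ravel(),(proj(S,X)-b).ravel()]
    r=least_squares(f,[.6,-.1,.1]);return np.round(r.x,4),np.round(r.fun,1)
print('box FL',tri((325,130),(377,163)))
print('box FR',tri((500,181),(300,293)))
print('bottle cap',tri((232,142),(403,151)))
# decoys
print(onz(T,(320,219),.015),onz(T,(435,286),.015))
E
```

```text
[ 0.4483 -0.1894  0.046 ]
[ 0.4357 -0.2274  0.046 ]
[ 0.3772 -0.2097  0.046 ]
[ 0.3908 -0.171   0.046 ]
[ 0.414  -0.1984  0.046 ]
len 0.06036583556777844 0.06108571533183303 0.03999171861314111 0.04098695864492615 yaw -0.309623268503946 -0.29353955984016855
side centre hole [ 0.41218211 -0.19663629  0.046     ]
box FL (array([ 0.6049, -0.0299,  0.2821]), array([ 0.7,  1.5,  2. , -0.6]))
box FR (array([ 0.5173, -0.4046,  0.2334]), array([-0.2, -0.4, -0.5,  0.1]))
bottle cap (array([0.6452, 0.2175, 0.0628]), array([-0.1, -0.1, -0.2,  0.1]))
[ 0.45324624 -0.01524669  0.015     ] [ 0.28718149 -0.31222334  0.015     ]
```

```bash
cat >> h.py <<'E'
def Rz(a):c,s=np.cos(a),np.sin(a);return np.array([[c,-s,0],[s,c,0],[0,0,1]])
def carton_lines(x,y,yaw,fl,fr,cx=None):
    L=[]
    for z in(0,.062):
        for a,b in(((-53,-61),(53,-61)),((53,-61),(53,61)),((53,61),(-53,61)),((-53,61),(-53,-61))):
            L.append([[a[0]/1e3,a[1]/1e3,z],[b[0]/1e3,b[1]/1e3,z]])
    for s,t in((1,fl),(-1,fr)):
        e=[s*(.0595-.044*np.cos(t)),.063+.044*np.sin(t)]
        L+= [[[-.051,s*.0595,.063],[-.051,*e]],[[-.051,*e],[.051,*e]],[[.051,*e],[.051,s*.0595,.063]]]
    R=Rz(yaw);return [(np.array(l)@R.T+[x,y,0]) for l in L]
def overlay(c,lines,name,x0,y0,x1,y1,f,col=(255,0,255)):
    im=cv2.resize(c['pixels'][y0:y1,x0:x1,::-1],None,fx=f,fy=f,interpolation=cv2.INTER_CUBIC)
    for l in lines:
        p=(proj(c,l)-[x0,y0]+.5)*f
        cv2.line(im,tuple(int(v) for v in p[0]),tuple(int(v) for v in p[1]),col,1)
    cv2.imwrite('pics/'+name,im)
E
python3 - <<'E'
from h import *
d=pickle.load(open('c0.pkl','rb'));T,S=d['top'],d['side']
L=carton_lines(.413,-.1975,-.30,1.0,1.0)
overlay(T,L,'o1t.png',345,190,465,310,5)
overlay(S,L,'o1s.png',215,180,345,290,6)
a=cv2.imread('pics/o1t.png');b=cv2.imread('pics/o1s.png')
E
```

```text
(no output)
```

View pics/o1t.png

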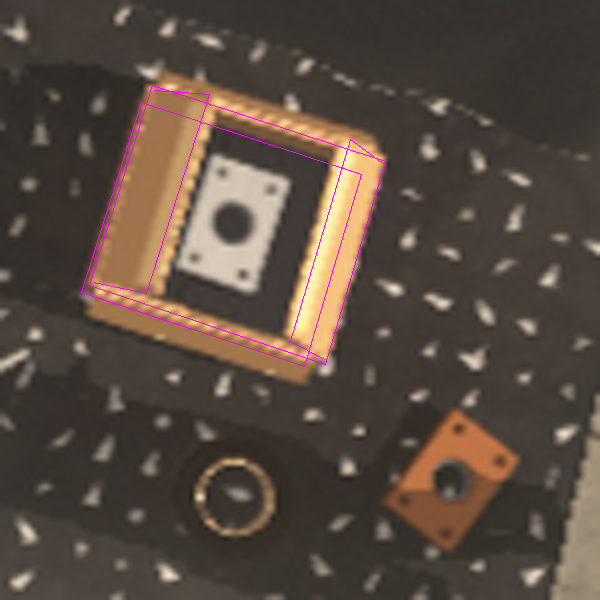

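View pics/o1s.png

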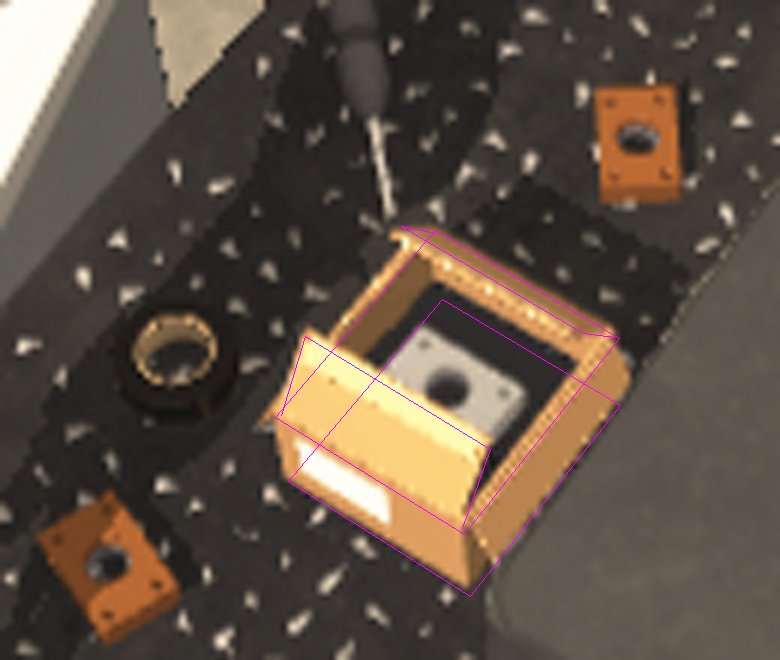

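```bash
python3 - <<'E'
from h import *
d=pickle.load(open('c0.pkl','rb'));T,S=d['top'],d['side']
crop(T['pixels'],'t2.png',358,198,428,270,11)
crop(S['pixels'],'s2.png',255,212,325,282,11)
E
```

```text
(no output)
```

View pics/t2.png

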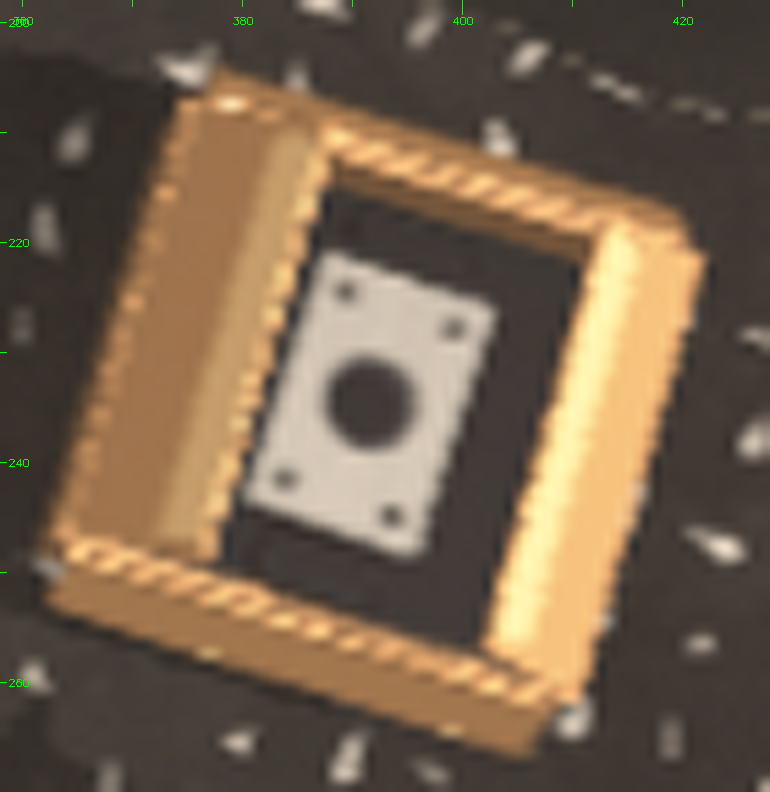

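View pics/s2.png

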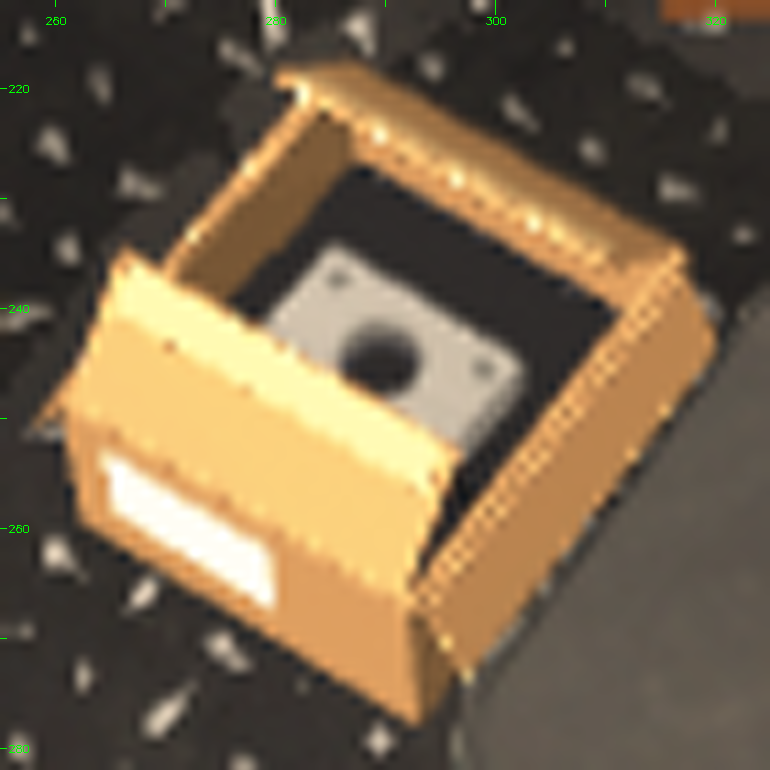

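```bash
python3 - <<'E'
from h import *
from scipy.optimize import least_squares
d=pickle.load(open('c0.pkl','rb'));T,S=d['top'],d['side']
def fe(s,x,t): return [x,s*(.0595-.044*np.cos(t)),.063+.044*np.sin(t)]
def f(p):
    x,y,yaw,fl,fr=p;R=Rz(yaw);o=[x,y,0]
    W=lambda P:np.array(P)@R.T+o
    rt=proj(T,W([[-.053,.061,.062],[-.053,-.061,.062],fe(1,-.051,fl),fe(1,.051,fl),fe(-1,-.051,fr),fe(-1,.051,fr)]))-[(363,247.5),(410,261.5),(377.5,248),(387.7,211),(402.5,257),(413,218.5)]
    rs=proj(S,W([[.053,.061,.062],[.053,-.061,.062],[-.053,-.061,.0],[.053,-.061,0],fe(-1,-.051,fr),fe(-1,.051,fr)]))-[(317,235),(294,266.5),(262.5,260),(293.5,277.5),(266,235),(296.7,253)]
    return np.r_[rt.ravel(),rs.ravel()]
r=least_squares(f,[.413,-.1975,-.3,1,1],loss='soft_l1',x_scale=[.01,.01,.1,.1,.1]);print(np.round(r.x,4));print(np.round(r.fun.reshape(-1,2),1) if len(r.fun)==24 else r.fun)
L=carton_lines(*r.x)
overlay(T,L,'o2t.png',358,198,428,270,8)
overlay(S,L,'o2s.png',255,212,325,282,8)
a=cv2.imread('pics/o2t.png');b=cv2.imread('pics/o2s.png');h=560
cv2.imwrite('pics/o2.png',cv2.resize(np.hstack([a[:h],b[:h]]),None,fx=.7,fy=.7))
E
```

```text
[ 0.4124 -0.1956 -0.2671  0.7167  0.985 ]
[[-0.9  0.4]
 [-0.3  0.5]
 [-0.4  2.5]
 [ 0.3 -0.7]
 [-0.2  0.7]
 [-0.  -1.5]
 [ 0.5 -0.4]
 [-1.1  1.3]
 [ 0.4 -0. ]
 [ 0.4  0.6]
 [-0.3  0.6]
 [ 0.5  0.4]]
```

View pics/o2.png

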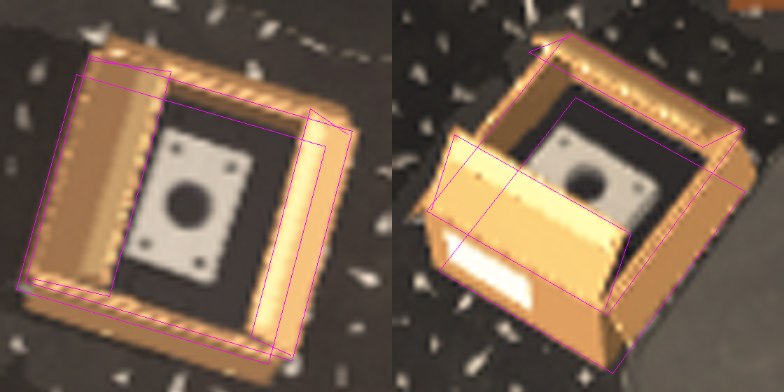

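```bash
cat >> h.py <<'E'
from scipy.spatial.transform import Rotation as Ro
def st():
    from cell import env
    s=env.sense();R=Ro.from_rotvec(s['tool_rot']).as_matrix();return s,R,np.arctan2(R[1,0],R[0,0])
def plan(target,psi,n,grip):
    """rows to world target with tool-x heading psi, from the sensed pose"""
    s,R,a=st();D=np.array(target)-s['eef_pos'];da=(psi-a+np.pi/2)%np.pi-np.pi/2 if psi is not None else 0
    spin=-da/n;rows=[]
    for k in range(n):
        Rk=Ro.from_rotvec([0,0,da*k/n]).as_matrix()@R
        v=Rk.T@(D/n);rows.append([*[round(float(x),4) for x in v],round(float(spin),4),grip])
    print('t',s['time'],'pos',np.round(s['eef_pos'],4),'psi',round(a,3),'D',np.round(D,4),'da',round(da,3),'F',np.round(s['force'],1),'g',s['gripper_width'],'tilt',np.round(R[:,2],3))
    for r in rows:print(r)
CX=np.array([.414,-.1965]);CY=-.28
def cart(x,y,z):
    p=CX+Rz(CY)[:2,:2]@[x,y];return [p[0],p[1],z]
E
python3 - <<'E'
from h import *
plan(cart(0,0,.19),CY,14,0)
E
```

```text
t 0.1 pos [ 0.1737 -0.6256  0.2303] psi 0.271 D [ 0.2403  0.4291 -0.0403] da -0.551 F [-0.2 -0.1 -0.9] g 0.9977766376330034 tilt [-0.001  0.002 -1.   ]
[0.0247, -0.0249, 0.0029, 0.0393, 0]
[0.0237, -0.0259, 0.0029, 0.0393, 0]
[0.0227, -0.0268, 0.0029, 0.0393, 0]
[0.0216, -0.0277, 0.0029, 0.0393, 0]
[0.0205, -0.0285, 0.0029, 0.0393, 0]
[0.0194, -0.0293, 0.0029, 0.0393, 0]
[0.0182, -0.03, 0.0029, 0.0393, 0]
[0.017, -0.0307, 0.0029, 0.0393, 0]
[0.0158, -0.0314, 0.0029, 0.0393, 0]
[0.0146, -0.032, 0.0029, 0.0393, 0]
[0.0133, -0.0325, 0.003, 0.0393, 0]
[0.012, -0.033, 0.003, 0.0393, 0]
[0.0107, -0.0335, 0.003, 0.0393, 0]
[0.0094, -0.0339, 0.003, 0.0393, 0]
```

{"name": "drive_tool", "arguments": {"series": [[0.025, -0.025, 0.003, 0.04, 0], [0.024, -0.026, 0.003, 0.04, 0], [0.023, -0.027, 0.003, 0.04, 0], [0.022, -0.028, 0.003, 0.04, 0], [0.0205, -0.0285, 0.003, 0.04, 0], [0.0195, -0.029, 0.003, 0.04, 0], [0.018, -0.03, 0.003, 0.04, 0], [0.017, -0.031, 0.003, 0.04, 0], [0.016, -0.031, 0.003, 0.04, 0], [0.0145, -0.032, 0.003, 0.04, 0], [0.013, -0.0325, 0.003, 0.04, 0]]}}

```text
time: 1.02
eef_pos: [0.3665, -0.284, 0.1893]
tool_rot: [-3.123, 0.332, 0.017]
force: [0.5, -0.4, 0.6]
gripper_width: 0.003
```

```bash
python3 - <<'E'
from h import *
plan(cart(0,0,.19),CY,6,0)
E
```

```text
t 1.0167 pos [ 0.3665 -0.284   0.1893] psi -0.212 D [0.0475 0.0875 0.0007] da -0.068 F [ 0.5 -0.4  0.6] g 0.0025409221624273994 tilt [-0.01   0.003 -1.   ]
[0.0047, -0.0159, -0.0002, 0.0113, 0]
[0.0045, -0.016, -0.0002, 0.0113, 0]
[0.0043, -0.016, -0.0002, 0.0113, 0]
[0.0041, -0.0161, -0.0001, 0.0113, 0]
[0.0039, -0.0161, -0.0001, 0.0113, 0]
[0.0038, -0.0162, -0.0001, 0.0113, 0]
```

{"name": "drive_tool", "arguments": {"series": [[0.005, -0.016, 0, 0.0113, 0], [0.0045, -0.016, 0, 0.0113, 0], [0.0043, -0.016, 0, 0.0113, 0], [0.004, -0.016, 0, 0.0113, 0], [0.004, -0.016, 0, 0.0113, 0], [0.004, -0.016, 0, 0.0113, 0], [0, 0, 0, 0, 0]]}}

```text
time: 1.6
eef_pos: [0.4189, -0.1799, 0.1867]
tool_rot: [-3.105, 0.414, 0.025]
force: [-0.9, 0.2, -0.5]
gripper_width: 0.001
```

```bash
python3 - <<'E'
from h import *
from cell import env
plan(cart(0,0,.078),CY,5,0)
c=env.camera('side');crop(c['pixels'],'s3.png',215,130,345,290,5)
c=env.camera('top');crop(c['pixels'],'t3.png',345,170,465,310,5)
s=env.sense();e=np.array(s['eef_pos']);print(proj(env.camera('side'),[e]))
E
```

```text
t 1.6 pos [ 0.4189 -0.1799  0.1867] psi -0.265 D [-0.0049 -0.0166 -0.1087] da -0.015 F [-0.9  0.2 -0.5] g 0.0008903461416856018 tilt [-0.014  0.011 -1.   ]
[0.0003, 0.0036, 0.0217, 0.0029, 0]
[0.0003, 0.0036, 0.0217, 0.0029, 0]
[0.0003, 0.0036, 0.0217, 0.0029, 0]
[0.0003, 0.0036, 0.0217, 0.0029, 0]
[0.0003, 0.0036, 0.0217, 0.0029, 0]
[[290.24296548 213.74490679]]
```

View pics/s3.png

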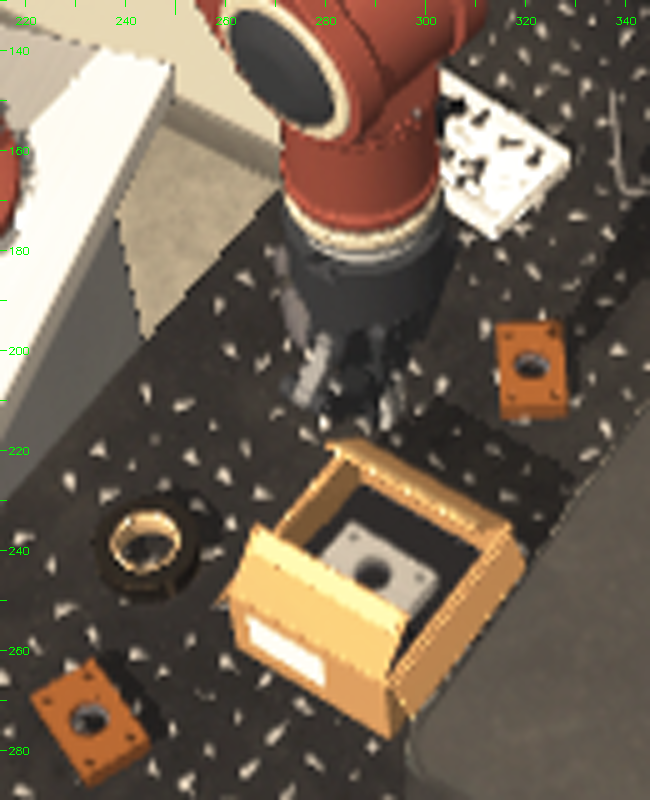

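View pics/t3.png

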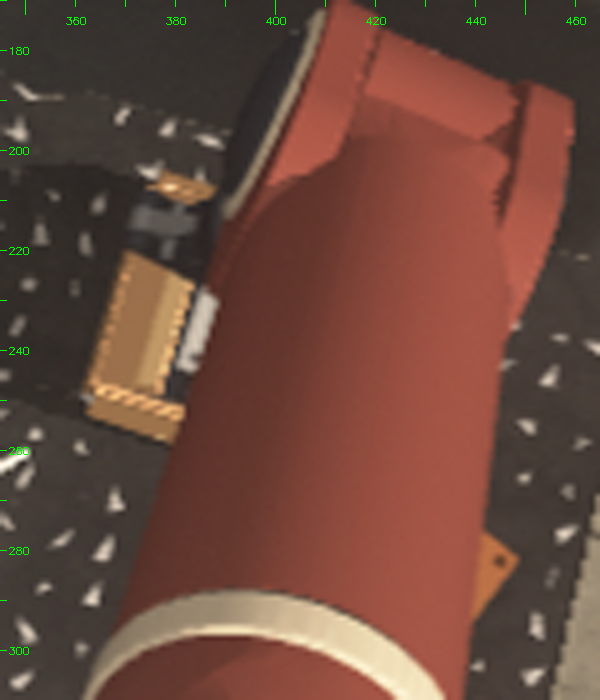

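{"name": "drive_tool", "arguments": {"series": [[0, 0.018, 0.01, 0.015, 0], [0, 0, 0.03, 0, 0], [0, 0, 0.03, 0, 0], [0, 0, 0.03, 0, 0], [0, 0, 0.008, 0, 0], [0, 0, 0, 0, 0]]}}

```text
time: 2.25
eef_pos: [0.4087, -0.2126, 0.077]
tool_rot: [3.104, -0.471, -0.014]
force: [0.5, -0.6, 0.1]
gripper_width: -0.002
```

```bash
python3 - <<'E'
from h import *
from cell import env
plan(cart(0,.086,.078),CY,6,0)
c=env.camera('side');crop(c['pixels'],'s4.png',215,130,345,290,5)
E
```

```text
t 2.25 pos [ 0.4087 -0.2126  0.077 ] psi -0.301 D [0.029  0.0987 0.001 ] da 0.021 F [ 0.5 -0.6  0.1] g -0.001547731645635067 tilt [-0.009 -0.001 -1.   ]
[-0.0003, -0.0172, -0.0002, -0.0035, 0]
[-0.0002, -0.0172, -0.0002, -0.0035, 0]
[-0.0001, -0.0172, -0.0002, -0.0035, 0]
[-0.0001, -0.0172, -0.0002, -0.0035, 0]
[-0.0, -0.0172, -0.0002, -0.0035, 0]
[0.0, -0.0172, -0.0002, -0.0035, 0]
```

View pics/s4.png

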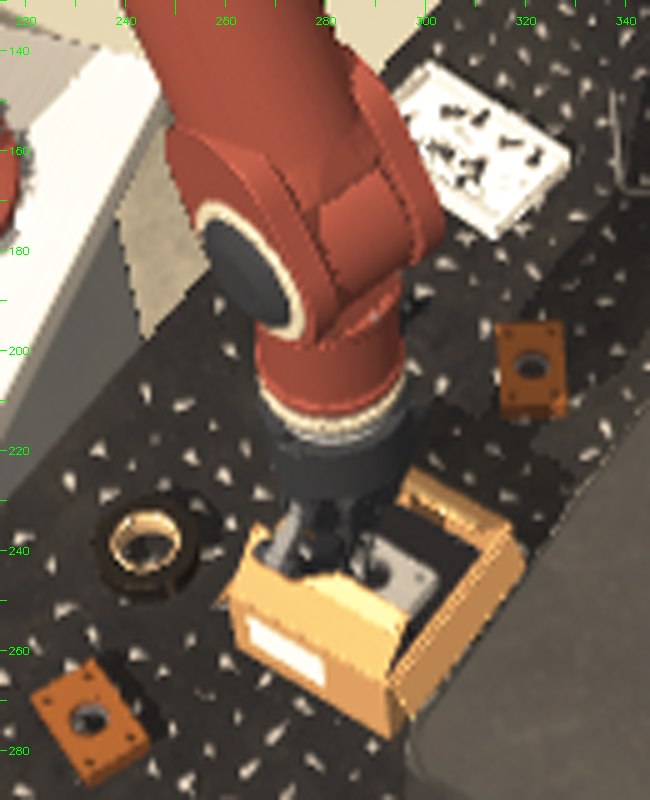

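{"name": "drive_tool", "arguments": {"series": [[0, -0.016, 0, 0, 0], [0, -0.016, 0, 0, 0], [0, -0.016, 0, 0, 0], [0, -0.016, 0, 0, 0], [0, -0.014, 0, 0, 0], [0, -0.008, 0, 0, 0], [0, 0, 0, 0, 0]]}}

```text
time: 2.88
eef_pos: [0.4369, -0.1378, 0.0833]
tool_rot: [3.093, -0.494, 0.004]
force: [-0.8, 0.0, 0.0]
gripper_width: 0.003
```

```bash
python3 - <<'E'
from h import *
from cell import env
plan(cart(0,-.075,.078),CY,8,0)
c=env.camera('side');crop(c['pixels'],'s5.png',215,130,345,290,5)
E
```

```text
t 2.8833 pos [ 0.4369 -0.1378  0.0833] psi -0.317 D [-0.0437 -0.1308 -0.0053] da 0.037 F [-0.8  0.   0. ] g 0.00304439959981048 tilt [ 0.001 -0.01  -1.   ]
[-0.0001, 0.0172, 0.0008, -0.0046, 0]
[-0.0002, 0.0172, 0.0008, -0.0046, 0]
[-0.0003, 0.0172, 0.0008, -0.0046, 0]
[-0.0003, 0.0172, 0.0008, -0.0046, 0]
[-0.0004, 0.0172, 0.0008, -0.0046, 0]
[-0.0005, 0.0172, 0.0008, -0.0046, 0]
[-0.0006, 0.0172, 0.0008, -0.0046, 0]
[-0.0006, 0.0172, 0.0008, -0.0046, 0]
```

View pics/s5.png

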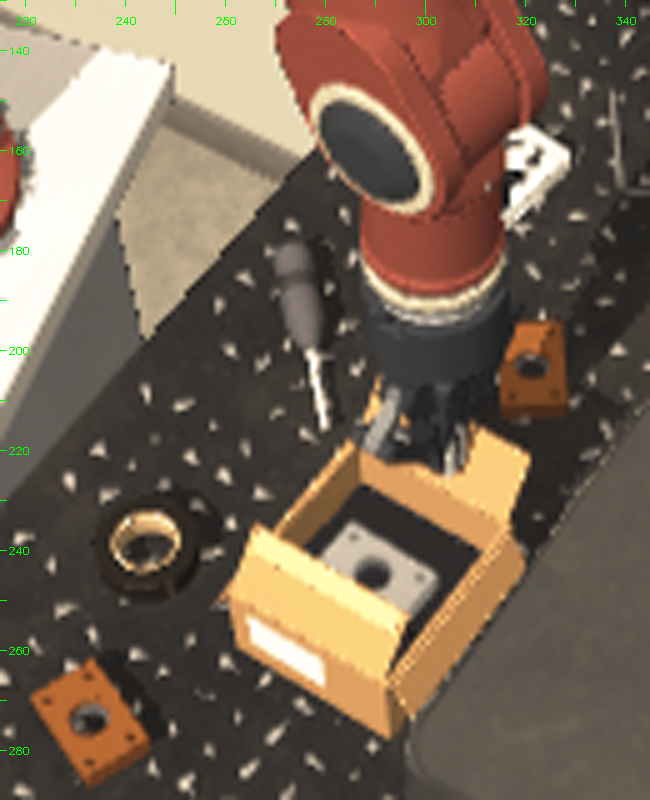

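{"name": "drive_tool", "arguments": {"series": [[0, -0.015, 0.004, -0.02, 0], [0, -0.011, 0.002, -0.015, 0], [0, -0.004, 0, 0, 0], [0, 0, 0, 0, 0], [0, 0.015, -0.005, 0, 0], [0, 0.018, 0, 0, 0], [0, 0.018, 0, 0, 0], [0, 0.018, 0, 0, 0], [0, 0.018, 0, 0, 0], [0, 0.012, 0, 0, 0], [0, 0, 0, 0, 0]]}}

```text
time: 3.85
eef_pos: [0.4155, -0.2175, 0.086]
tool_rot: [3.091, -0.454, 0.01]
force: [0.6, 0.5, -0.3]
gripper_width: 0.002
```

```bash
python3 - <<'E'
from h import *
from cell import env
plan(cart(0,-.08,.078),CY,6,0)
c=env.camera('side');crop(c['pixels'],'s6.png',215,130,345,290,5)
E
```

```text
t 3.85 pos [ 0.4155 -0.2175  0.086 ] psi -0.292 D [-0.0236 -0.0559 -0.008 ] da 0.012 F [ 0.6  0.5 -0.3] g 0.0023884937172170564 tilt [ 0.004 -0.018 -1.   ]
[-0.0011, 0.01, 0.0015, -0.002, 0]
[-0.0011, 0.01, 0.0015, -0.002, 0]
[-0.0011, 0.01, 0.0015, -0.002, 0]
[-0.0012, 0.01, 0.0015, -0.002, 0]
[-0.0012, 0.01, 0.0015, -0.002, 0]
[-0.0012, 0.01, 0.0015, -0.002, 0]
```

View pics/s6.png

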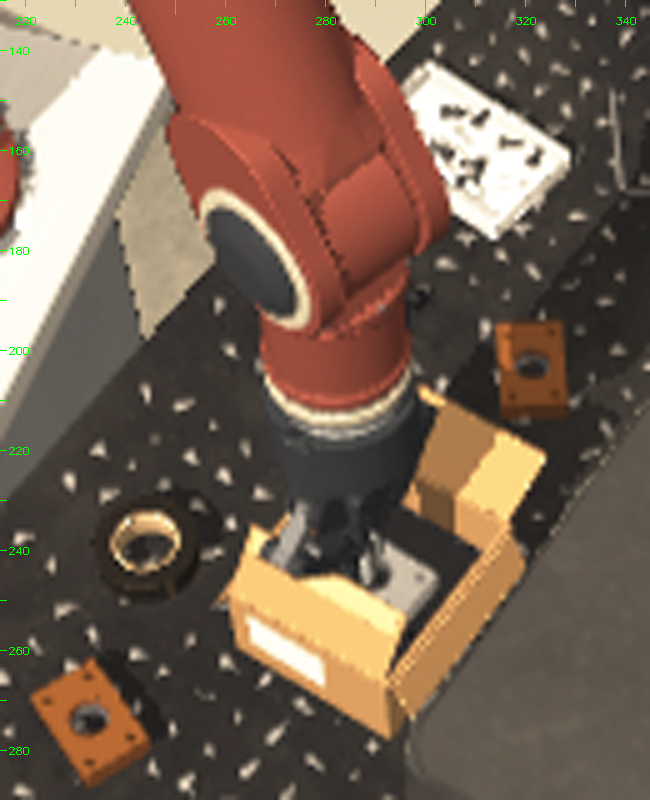

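{"name": "drive_tool", "arguments": {"series": [[-0.001, 0.01, 0.004, 0, 0], [-0.001, 0.014, 0.003, 0, 0], [-0.001, 0.014, 0.002, 0, 0], [-0.001, 0.014, 0.0, 0, 0], [-0.001, 0.013, 0.0, 0, 0], [0, 0.004, 0, 0, 0], [0, 0, 0, 0, 0]]}}

```text
time: 4.48
eef_pos: [0.3934, -0.276, 0.0774]
tool_rot: [3.101, -0.44, 0.01]
force: [0.7, 0.1, -0.8]
gripper_width: -0.002
```

```bash
python3 - <<'E'
from h import *
from cell import env
plan(cart(0,-.08,.078),CY,3,0)
s,R,a=st();print(Rz(-CY)[:2,:2]@(s['eef_pos'][:2]-CX))
c=env.camera('side');crop(c['pixels'],'s7.png',215,130,345,290,5)
E
```

```text
t 4.4833 pos [ 0.3934 -0.276   0.0774] psi -0.282 D [-0.0015  0.0026  0.0006] da 0.002 F [ 0.7  0.1 -0.8] g -0.0015238797103332747 tilt [ 0.005 -0.011 -1.   ]
[-0.0007, -0.0007, -0.0002, -0.0006, 0]
[-0.0007, -0.0007, -0.0002, -0.0006, 0]
[-0.0007, -0.0007, -0.0002, -0.0006, 0]
[ 0.00214058 -0.0821152 ]
```

View pics/s7.png

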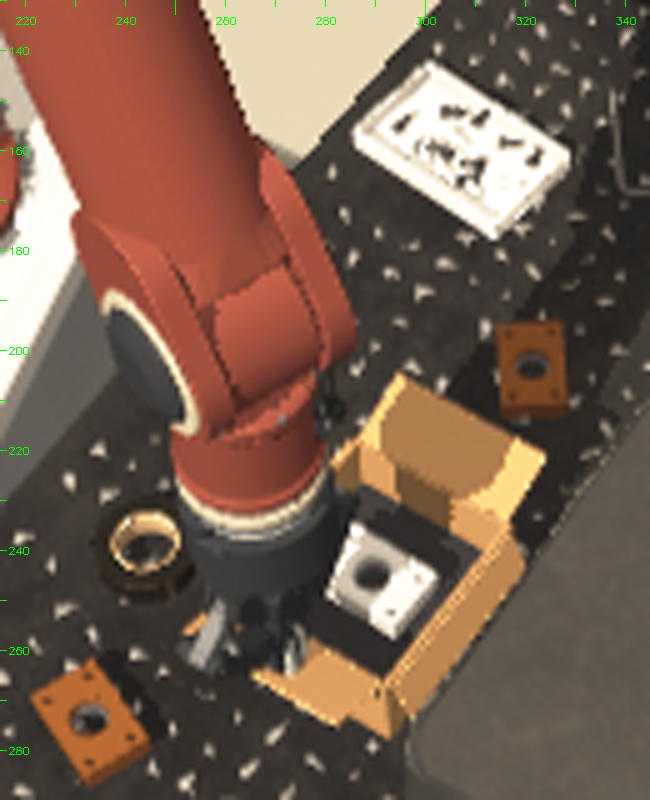

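```bash
python3 - <<'E'
from h import *
from cell import env
T=env.camera('top');S=env.camera('side')
pickle.dump({'top':T,'side':S},open('c1.pkl','wb'))
crop(T['pixels'],'t8.png',355,195,425,270,8)
crop(S['pixels'],'s8.png',270,220,325,275,10)
E
```

```text
(no output)
```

View pics/t8.png

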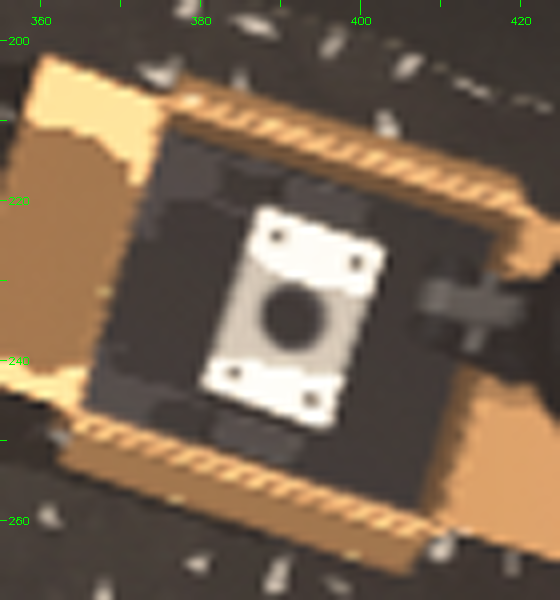

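View pics/s8.png

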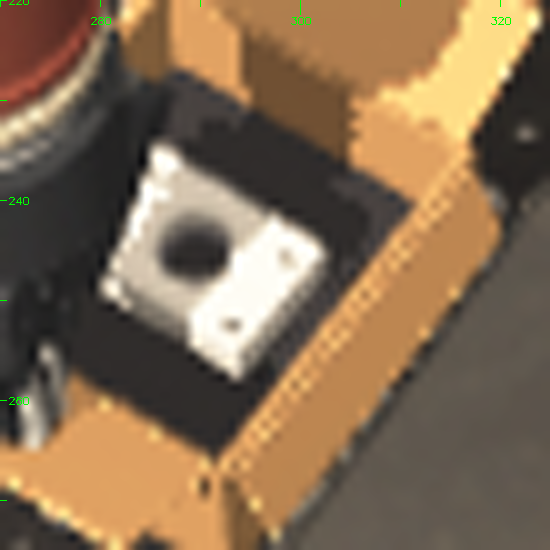

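```bash
python3 - <<'E'
from h import *
from scipy.optimize import least_squares
d=pickle.load(open('c1.pkl','rb'));T,S=d['top'],d['side']
Q=np.array([[.03,.02,.046],[.03,-.02,.046],[-.03,-.02,.046],[-.03,.02,.046]])
qt=[(387.3,220.5),(403.2,225.5),(396.3,248.7),(380.5,243)]
qs=[(302.5,245),(294,256.5),(280.5,248.5),(286,235)]
for w in((1,1),(1,0),(0,1)):
    def f(p):
        W=Q@Rz(p[2]).T+[p[0],p[1],0]
        return np.r_[w[0]*(proj(T,W)-qt).ravel(),w[1]*(proj(S,W)-qs).ravel()]
    r=least_squares(f,[.41,-.2,-.3]);print(np.round(r.x,4),np.round(r.fun,1))
plan(cart(0,-.08,.13),CY,2,0.06)
E
```

```text
[ 0.4151 -0.199  -0.2811] [ 0.2 -0.2 -0.6 -0.5 -0.  -1.1  0.5 -0.1  0.7  0.8  1.   0.  -3.3 -2.4
 -0.4  0.7]
[ 0.4139 -0.1989 -0.2989] [ 0.4  0.2 -0.4  0.1 -0.3 -0.5  0.3  0.2  0.   0.   0.  -0.  -0.  -0.
 -0.   0. ]
[ 0.4166 -0.1992 -0.2533] [-0.  -0.  -0.  -0.   0.  -0.   0.  -0.   1.2  0.7  1.8  0.1 -2.8 -1.9
 -0.3  1. ]
t 4.6333 pos [ 0.3938 -0.2748  0.0774] psi -0.279 D [-0.0019  0.0014  0.0526] da -0.001 F [ 0.7 -0.5 -0.1] g 0.0004946179946327174 tilt [ 0.005 -0.01  -1.   ]
[-0.0009, -0.0002, -0.0263, 0.0003, 0.06]
[-0.0009, -0.0002, -0.0263, 0.0003, 0.06]
```

```bash
cat > jig.py <<'E'
from h import *
def jlines(rv,t):
    R=Ro.from_rotvec(rv).as_matrix();L=[]
    def rect(x0,x1,y0,y1,z):
        c=[(x0,y0,z),(x1,y0,z),(x1,y1,z),(x0,y1,z)]
        for i in range(4):L.append(np.array([c[i],c[(i+1)%4]])/1e3@R.T+t)
    rect(-16,120,-16,100,0);rect(8,89,-12,0,9);rect(-12,0,8,56,9);return L
E
python3 - <<'E'
from jig import *
from scipy.optimize import least_squares
d=pickle.load(open('c0.pkl','rb'));T,S=d['top'],d['side']
P=lambda a:np.array(a)/1e3
Pt=P([(120,100,0),(-16,100,0),(120,-16,0),(8,0,9),(89,0,9),(89,-12,9),(-12,56,9),(0,56,9),(0,8,9),(-12,8,9)])
qt=np.array([(272.5,151.3),(223.5,155),(275,197),(234,193.2),(264.2,191.5),(264.5,195.8),(225.3,172),(230.5,171.5),(232.8,189.5),(227.5,190)])-.0
Ps=P([(120,-16,0),(-16,100,0),(89,-12,9),(89,0,9),(-12,56,9),(0,56,9),(0,8,9),(8,0,9)])
qs=np.array([(349,168.3),(392,143.3),(351,161.5),(355,162),(377.5,142.5),(377.5,146.5),(363.5,146.5),(360,146)])
def f(p,raw=False):
    R=Ro.from_rotvec(p[:3]).as_matrix();W=lambda A:A@R.T+p[3:]
    r=np.r_[(proj(T,W(Pt))-qt).ravel(),(proj(S,W(Ps))-qs).ravel()]
    return r if raw else np.r_[r,(np.degrees(np.arccos(np.clip(R[2,2],-1,1)))-25)*1.0]
R0=np.array([[0,1,0],[-1,0,0],[0,0,1.]]).T  # x->-y? columns
R0=np.c_[[0,-1,0],[1,0,0],[0,0,1]]
ax=Ro.from_rotvec(np.radians(25)*np.array([1,1,0])/2**.5).as_matrix()
best=None
for s in range(8):
    a=s*np.pi/4
    r=least_squares(f,np.r_[Ro.from_matrix(Ro.from_rotvec(.43*np.array([np.cos(a),np.sin(a),0])).as_matrix()@R0).as_rotvec(),.55,.2,.05],loss='soft_l1')
    if best is None or r.cost<best.cost:best=r
p=best.x;R=Ro.from_rotvec(p[:3]).as_matrix()
print(best.cost,np.round(p,4));print(np.round(R,3),'tilt',np.degrees(np.arccos(R[2,2])))
print('slope z comps of x,y',R[2,0],R[2,1]);print(np.round(f(p,True).reshape(-1,2),1).tolist())
np.save('jig.npy',p)
L=jlines(p[:3],p[3:])
overlay(T,L,'o3t.png',215,140,290,210,8)
overlay(S,L,'o3s.png',340,130,415,200,8)
cv2.imwrite('pics/o3.png',cv2.resize(np.hstack([cv2.imread('pics/o3t.png'),cv2.imread('pics/o3s.png')]),None,fx=.66,fy=.66))
print('home',R@[.03,.02,.0075]+p[3:],'corners z',[(R@[x,y,0]+p[3:])[2] for x in(-.016,.12) for y in(-.016,.1)])
from cell import env
print(env.sense()['joint_pos'])
E
```

```text
7.44458988318301 [ 0.0444 -0.4757 -1.483   0.515   0.2102  0.0389]
[[ 0.014  0.943 -0.332]
 [-0.96   0.105  0.258]
 [ 0.278  0.315  0.907]] tilt 24.882582600213876
slope z comps of x,y 0.27849743036466945 0.3154016645191515
[[-0.2, -0.3], [0.2, -0.2], [2.1, -0.3], [1.1, -0.1], [-0.4, 0.1], [-0.2, 0.5], [0.2, 0.0], [-0.8, 0.3], [-0.9, 0.7], [0.3, 0.4], [-0.8, 1.1], [0.9, 0.3], [0.1, -0.2], [-0.1, -0.9], [1.1, 0.3], [0.4, -1.7], [-0.2, -0.6], [0.4, 1.4]]
home [0.53181111 0.18542074 0.06032086] corners z [np.float64(0.029351725506062472), np.float64(0.06593831859028405), np.float64(0.06722737603565751), np.float64(0.1038139691198791)]
[ 0.5290832   0.58809752  0.04501027  2.07553367 -0.04216115  0.46920892
 -1.24621398]
```

View pics/o3.png

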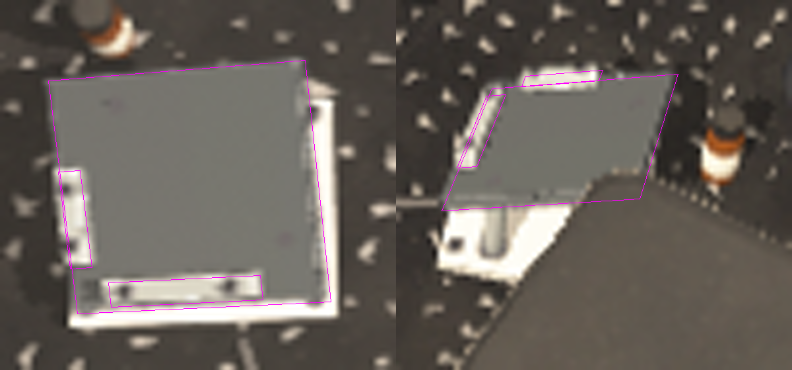

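```bash
python3 - <<'E'
from jig import *
from scipy.optimize import least_squares
d=pickle.load(open('c0.pkl','rb'));T,S=d['top'],d['side']
P=lambda a:np.array(a)/1e3
Pt=P([(120,100,0),(-16,100,0),(8,0,9),(89,0,9),(89,-12,9),(-12,56,9),(0,56,9),(0,8,9),(-12,8,9)])
qt=np.array([(272.5,151.3),(223.5,155),(234,193.2),(264.2,191.5),(264.5,195.8),(225.3,172),(230.5,171.5),(232.8,189.5),(227.5,190)])
Ps=P([(120,-16,0),(-16,100,0),(89,-12,9),(89,0,9),(-12,56,9),(0,56,9),(0,8,9),(8,0,9)])
qs=np.array([(349,168.3),(391.5,143.5),(351,161.5),(355,162),(377.5,142.5),(377.5,146.5),(363.5,146.5),(360,146)])
def f(p):
    R=Ro.from_rotvec(p[:3]).as_matrix();W=lambda A:A@R.T+p[3:]
    return np.r_[(proj(T,W(Pt))-qt).ravel(),(proj(S,W(Ps))-qs).ravel(),(np.degrees(np.arccos(R[2,2]))-25)*1.0]
r=least_squares(f,np.load('jig.npy'),loss='soft_l1');p=r.x;R=Ro.from_rotvec(p[:3]).as_matrix()
print(np.round(p,4),np.round(R,3).tolist(),'home',R@[.03,.02,.0075]+p[3:]);np.save('jig.npy',p)
CX[:]=[.4145,-.199]
plan(cart(0,0,.15),-.285,6,.06)
E
```

```text
[ 0.0452 -0.4746 -1.479   0.5149  0.2096  0.0393] [[0.018, 0.943, -0.333], [-0.96, 0.109, 0.257], [0.278, 0.315, 0.907]] home [0.53180291 0.18488167 0.06079704]
t 4.6333 pos [ 0.3938 -0.2748  0.0774] psi -0.279 D [0.0207 0.0758 0.0726] da -0.006 F [ 0.7 -0.5 -0.1] g 0.0004946179946327174 tilt [ 0.005 -0.01  -1.   ]
[-0.0001, -0.013, -0.0122, 0.0009, 0.06]
[-0.0001, -0.013, -0.0122, 0.0009, 0.06]
[-0.0001, -0.013, -0.0122, 0.0009, 0.06]
[-0.0001, -0.013, -0.0122, 0.0009, 0.06]
[-0.0001, -0.013, -0.0122, 0.0009, 0.06]
[-0.0001, -0.013, -0.0122, 0.0009, 0.06]
```

Raise first (clear of the flap), then move across while opening.

{"name": "drive_tool", "arguments": {"series": [[0, 0, -0.025, 0, 0], [0, 0, -0.03, 0, 0], [0, -0.012, -0.018, 0, 0.06], [0, -0.02, 0, 0, 0.06], [0, -0.02, 0, 0, 0.06], [0, -0.018, 0, 0, 0.06], [0, -0.006, 0, 0, 0.06], [0, 0, 0, 0, 0.06], [0, 0, 0, 0, 0.06]], "grip_force": 50}}

```text
time: 5.38
eef_pos: [0.4176, -0.1897, 0.1533]
tool_rot: [3.109, -0.417, 0.01]
force: [0.1, -0.4, -0.6]
gripper_width: 0.707
```

```bash
python3 - <<'E'
from h import *
CX[:]=[.4145,-.199]
plan(cart(0,0,.07),-.285,4,.06)
E
```

```text
t 5.3833 pos [ 0.4176 -0.1897  0.1533] psi -0.267 D [-0.0031 -0.0093 -0.0833] da -0.018 F [ 0.1 -0.4 -0.6] g 0.7067528305333586 tilt [ 0.005 -0.006 -1.   ]
[-0.0003, 0.0024, 0.0208, 0.0046, 0.06]
[-0.0003, 0.0024, 0.0208, 0.0046, 0.06]
[-0.0002, 0.0024, 0.0208, 0.0046, 0.06]
[-0.0002, 0.0024, 0.0208, 0.0046, 0.06]
```

{"name": "drive_tool", "arguments": {"series": [[0, 0.006, 0.015, 0.018, 0.06], [0, 0.004, 0.022, 0, 0.06], [0, 0, 0.022, 0, 0.06], [0, 0, 0.022, 0, 0.06], [0, 0, 0, 0, 0.06], [0, 0, 0, 0, 0.06]]}}

```text
time: 5.88
eef_pos: [0.4155, -0.207, 0.0703]
tool_rot: [3.098, -0.455, 0.016]
force: [0.4, 0.1, 0.5]
gripper_width: 0.704
```

```bash
python3 - <<'E'
from h import *
from cell import env
CX[:]=[.4145,-.199]
plan(cart(0,0,.029),-.285,4,.06)
c=env.camera('side');crop(c['pixels'],'s9.png',245,190,330,285,8)
E
```

```text
t 5.8833 pos [ 0.4155 -0.207   0.0703] psi -0.292 D [-0.001   0.008  -0.0413] da 0.007 F [0.4 0.1 0.5] g 0.7035707000166086 tilt [ 0.008 -0.012 -1.   ]
[-0.0009, -0.0019, 0.0103, -0.0017, 0.06]
[-0.0009, -0.0019, 0.0103, -0.0017, 0.06]
[-0.0009, -0.0019, 0.0103, -0.0017, 0.06]
[-0.0009, -0.0019, 0.0103, -0.0017, 0.06]
```

View pics/s9.png

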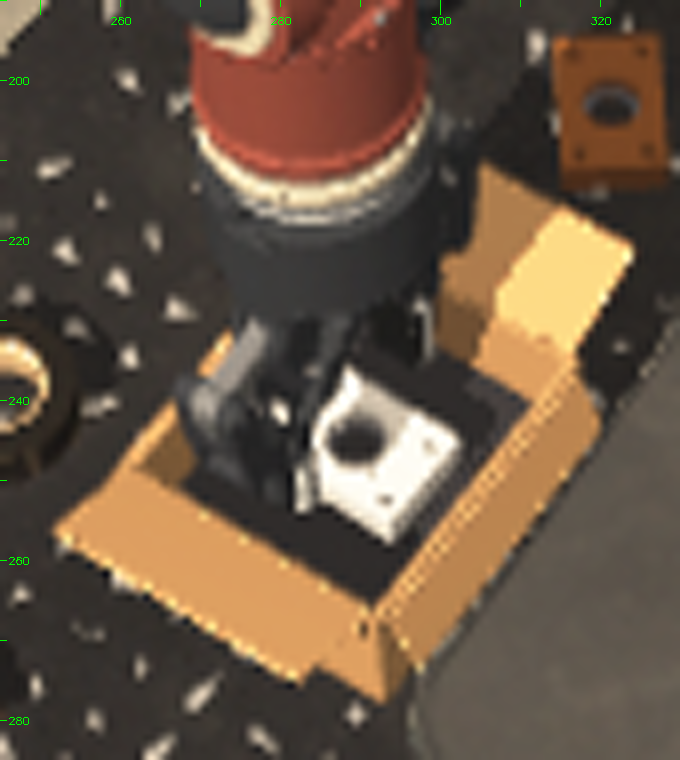

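{"name": "drive_tool", "arguments": {"series": [[-0.001, -0.006, 0.0, -0.007, 0.06], [0, 0, 0, 0, 0.06], [0, 0, 0, 0, 0.06]]}}

```text
time: 6.18
eef_pos: [0.4174, -0.2019, 0.0729]
tool_rot: [3.098, -0.446, 0.022]
force: [-0.1, 0.4, 0.6]
gripper_width: 0.704
```

```bash
python3 - <<'E'
from h import *
CX[:]=[.4145,-.199]
plan(cart(0,0,.029),-.285,4,.06)
E
```

```text
t 6.1833 pos [ 0.4174 -0.2019  0.0729] psi -0.286 D [-0.0029  0.0029 -0.0439] da 0.001 F [-0.1  0.4  0.6] g 0.7043095909967231 tilt [ 0.012 -0.014 -1.   ]
[-0.0011, -0.0006, 0.011, -0.0002, 0.06]
[-0.0011, -0.0006, 0.011, -0.0002, 0.06]
[-0.0011, -0.0006, 0.011, -0.0002, 0.06]
[-0.0011, -0.0006, 0.011, -0.0002, 0.06]
```

{"name": "drive_tool", "arguments": {"series": [[-0.001, -0.001, 0.011, 0, 0.06], [-0.001, -0.001, 0.011, 0, 0.06], [-0.001, 0, 0.011, 0, 0.06], [0, 0, 0.008, 0, 0.06], [0, 0, 0, 0, 0.06]]}}

```text
time: 6.6
eef_pos: [0.4202, -0.2004, 0.0356]
tool_rot: [3.095, -0.442, 0.042]
force: [-0.0, 1.0, 0.1]
gripper_width: 0.702
```

```bash
python3 - <<'E'
from h import *
from cell import env
CX[:]=[.4145,-.199]
plan(cart(0,0,.029),-.285,2,.06)
c=env.camera('side');crop(c['pixels'],'s10.png',245,190,330,285,8)
E
```

```text
t 6.6 pos [ 0.4202 -0.2004  0.0356] psi -0.283 D [-0.0057  0.0014 -0.0066] da -0.002 F [-0.   1.   0.1] g 0.7022344199937262 tilt [ 0.025 -0.019 -1.   ]
[-0.003, 0.0001, 0.0032, 0.0009, 0.06]
[-0.003, 0.0001, 0.0032, 0.0009, 0.06]
```

View pics/s10.png

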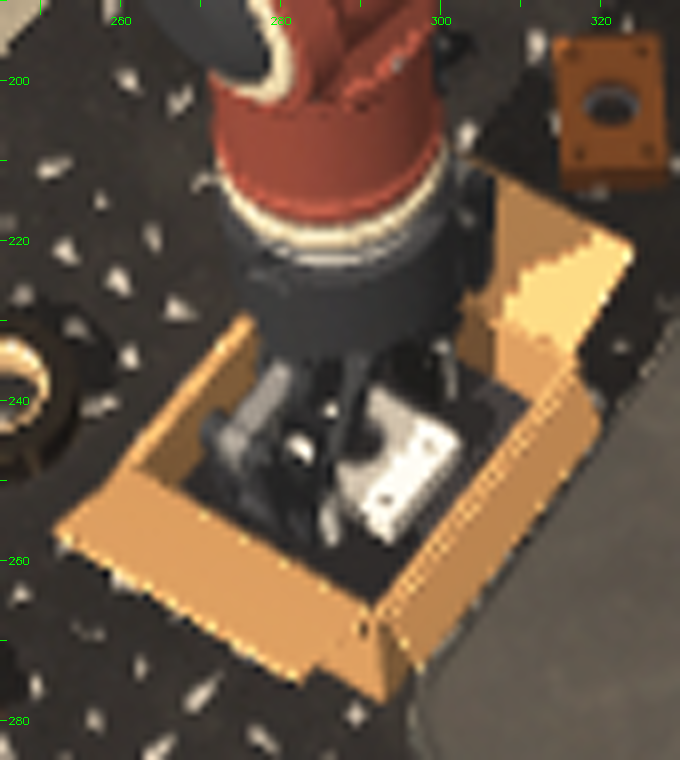

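{"name": "drive_tool", "arguments": {"series": [[-0.005, 0, 0.003, 0, 0.06], [-0.002, 0, 0.004, 0, 0.06], [0, 0, 0.001, 0, 0.06]]}}

```text
time: 6.9
eef_pos: [0.4146, -0.1991, 0.0289]
tool_rot: [3.094, -0.441, 0.049]
force: [-0.4, -0.7, -0.1]
gripper_width: 0.705
```

```bash
python3 - <<'E'
from h import *
CX[:]=[.4145,-.199]
plan(cart(0,0,.029),-.285,2,.06)
E
```

```text
t 6.9 pos [ 0.4146 -0.1991  0.0289] psi -0.283 D [-0.0001  0.0001  0.0001] da -0.002 F [-0.4 -0.7 -0.1] g 0.7049499133882202 tilt [ 0.029 -0.02  -0.999]
[-0.0001, -0.0001, -0.0, 0.001, 0.06]
[-0.0001, -0.0001, -0.0, 0.001, 0.06]
```

Positioned exactly; close.

{"name": "drive_tool", "arguments": {"series": [[0, 0, 0, 0, 0.035], [0, 0, 0, 0, 0.035], [0, 0, 0, 0, 0.035], [0, 0, 0, 0, 0.035], [0, 0, 0, 0, 0.035]], "grip_force": 40}}

```text
time: 7.32
eef_pos: [0.4146, -0.1992, 0.0296]
tool_rot: [3.094, -0.442, 0.05]
force: [0.7, 0.5, -1.6]
gripper_width: 0.456
```

```bash
python3 - <<'E'
from h import *
from cell import env
CX[:]=[.4145,-.199]
plan(cart(0,0,.14),-.285,5,.035)
c=env.camera('side');crop(c['pixels'],'s11.png',245,190,330,285,8)
E
```

```text
t 7.3167 pos [ 0.4146 -0.1992  0.0296] psi -0.283 D [-1.000e-04  2.000e-04  1.104e-01] da -0.002 F [ 0.7  0.5 -1.6] g 0.4558598675126492 tilt [ 0.03  -0.021 -0.999]
[0.0007, 0.0002, -0.0221, 0.0003, 0.035]
[0.0007, 0.0002, -0.0221, 0.0003, 0.035]
[0.0007, 0.0002, -0.0221, 0.0003, 0.035]
[0.0007, 0.0002, -0.0221, 0.0003, 0.035]
[0.0007, 0.0002, -0.0221, 0.0003, 0.035]
```

View pics/s11.png

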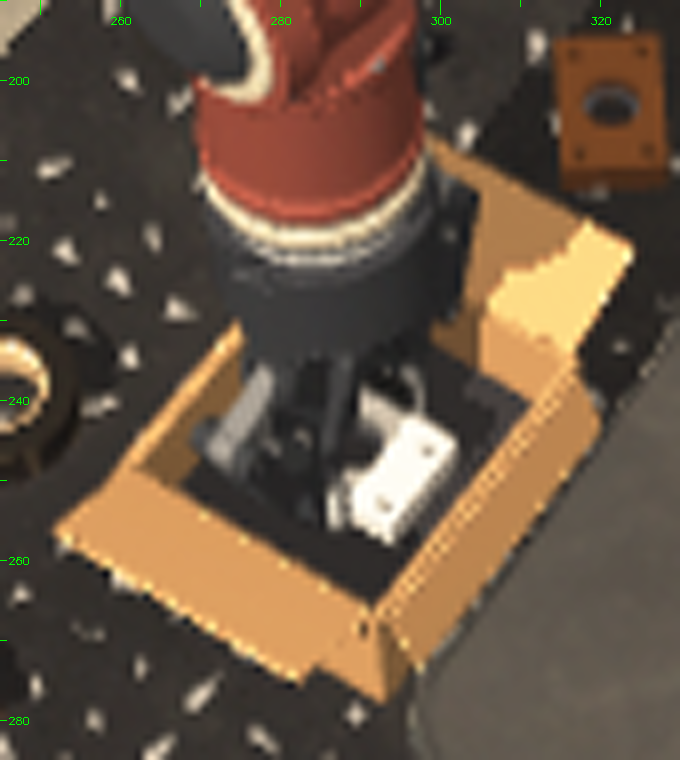

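{"name": "drive_tool", "arguments": {"series": [[0.001, 0, -0.012, 0, 0.035], [0.001, 0, -0.02, 0, 0.035], [0.001, 0, -0.025, 0, 0.035], [0.001, 0, -0.03, 0, 0.035], [0, 0, -0.03, 0, 0.035], [0, 0, -0.02, 0, 0.035], [0, 0, 0, 0, 0.035]]}}

```text
time: 7.95
eef_pos: [0.4129, -0.1969, 0.1703]
tool_rot: [3.096, -0.442, 0.039]
force: [1.5, 0.3, -1.0]
gripper_width: 0.457
```

```bash
python3 - <<'E'
from jig import *
from cell import env
p=np.load('jig.npy');R=Ro.from_rotvec(p[:3]).as_matrix()
psi=np.arctan2(R[1,0],R[0,0])+np.pi;tgt=R@[.055,.042,0]+p[3:];print('psi',psi,'plate pt',tgt)
s,_,a=st();print((psi-a)%np.pi, psi-a)
c=env.camera('side');crop(c['pixels'],'s12.png',235,150,335,285,6)
E
```

```text
psi 1.5891612374027322 plate pt [0.55548225 0.16133463 0.06787348]
1.8727089550367348 1.8727089550367348
```

View pics/s12.png

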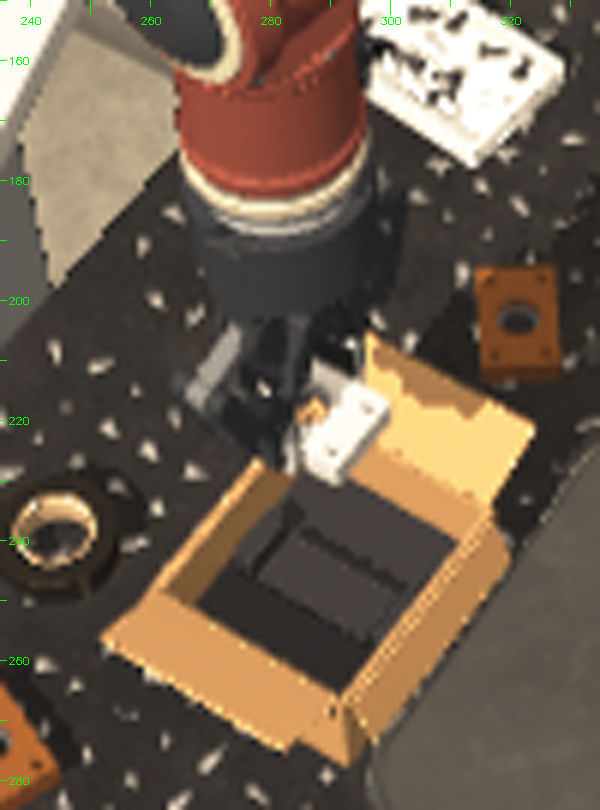

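```bash
cat >> h.py <<'E'
def plan2(target,da,n,grip):
    s,R,a=st();D=np.array(target)-s['eef_pos'];rows=[]
    for k in range(n):
        Rk=Ro.from_rotvec([0,0,da*k/n]).as_matrix()@R
        rows.append([*[round(float(x),3) for x in Rk.T@(D/n)],round(-da/n,3),grip])
    print('pos',np.round(s['eef_pos'],4),'psi',round(a,3));print(rows)
E
python3 - <<'E'
from h import *
plan2([.45,-.02,.175],.95,9,.035)
E
```

```text
pos [ 0.4122 -0.1965  0.1689] psi -0.283
[[-0.001, -0.02, -0.001, -0.106, 0.035], [0.001, -0.02, -0.001, -0.106, 0.035], [0.003, -0.02, -0.001, -0.106, 0.035], [0.005, -0.019, -0.001, -0.106, 0.035], [0.007, -0.019, -0.001, -0.106, 0.035], [0.009, -0.018, -0.001, -0.106, 0.035], [0.011, -0.017, -0.001, -0.106, 0.035], [0.012, -0.016, -0.001, -0.106, 0.035], [0.014, -0.014, -0.0, -0.106, 0.035]]
```

{"name": "drive_tool", "arguments": {"series": [[-0.001, -0.02, -0.001, -0.106, 0.035], [0.001, -0.02, -0.001, -0.106, 0.035], [0.003, -0.02, -0.001, -0.106, 0.035], [0.005, -0.019, -0.001, -0.106, 0.035], [0.007, -0.019, -0.001, -0.106, 0.035], [0.009, -0.018, -0.001, -0.106, 0.035], [0.011, -0.017, -0.001, -0.106, 0.035], [0.012, -0.016, -0.001, -0.106, 0.035], [0.014, -0.014, 0, -0.106, 0.035], [0, 0, 0, 0, 0.035]]}}

```text
time: 8.83
eef_pos: [0.4408, -0.0124, 0.1616]
tool_rot: [2.935, 1.093, -0.013]
force: [-0.2, 0.3, -1.0]
gripper_width: 0.453
```

```bash
python3 - <<'E'
from jig import *
p=np.load('jig.npy');R=Ro.from_rotvec(p[:3]).as_matrix()
t=R@[.046,.034,0]+p[3:];print('tgt',t)
s,_,a=st()
plan2([t[0],t[1],.15],1.589-a,10,.035)
E
```

```text
tgt [0.54778033 0.16910971 0.06285067]
pos [ 0.4408 -0.0124  0.1616] psi 0.713
[[0.02, -0.007, 0.001, np.float64(-0.088), 0.035], [0.02, -0.005, 0.001, np.float64(-0.088), 0.035], [0.021, -0.003, 0.001, np.float64(-0.088), 0.035], [0.021, -0.001, 0.001, np.float64(-0.088), 0.035], [0.021, 0.001, 0.001, np.float64(-0.088), 0.035], [0.021, 0.002, 0.001, np.float64(-0.088), 0.035], [0.021, 0.004, 0.001, np.float64(-0.088), 0.035], [0.02, 0.006, 0.001, np.float64(-0.088), 0.035], [0.02, 0.008, 0.001, np.float64(-0.088), 0.035], [0.019, 0.009, 0.001, np.float64(-0.088), 0.035]]
```

{"name": "drive_tool", "arguments": {"series": [[0.02, -0.007, 0, -0.088, 0.035], [0.02, -0.005, 0, -0.088, 0.035], [0.021, -0.003, 0, -0.088, 0.035], [0.021, -0.001, 0, -0.088, 0.035], [0.021, 0.001, 0, -0.088, 0.035], [0.021, 0.002, 0, -0.088, 0.035], [0.021, 0.004, 0, -0.088, 0.035], [0.02, 0.006, 0, -0.088, 0.035], [0.02, 0.008, 0, -0.088, 0.035], [0.012, 0.007, 0, -0.05, 0.035], [0, 0, 0, 0, 0.035], [0, 0, 0, 0, 0.035]]}}

```text
time: 9.83
eef_pos: [0.5343, 0.1624, 0.1351]
tool_rot: [-2.198, -2.215, 0.072]
force: [0.7, -0.3, -1.0]
gripper_width: 0.457
```

```bash
python3 - <<'E'
from jig import *
from cell import env
plan([.5478,.1691,.10],1.589,4,.035)
c=env.camera('side');crop(c['pixels'],'s13.png',320,80,430,185,6)
c=env.camera('top');crop(c['pixels'],'t13.png',200,110,310,220,6)
E
```

```text
t 9.8333 pos [0.5343 0.1624 0.1351] psi 1.579 D [ 0.0135  0.0067 -0.0351] da 0.01 F [ 0.7 -0.3 -1. ] g 0.4568309949089705 tilt [-0.047 -0.018 -0.999]
[0.0018, 0.0038, 0.0086, -0.0026, 0.035]
[0.0018, 0.0038, 0.0086, -0.0026, 0.035]
[0.0018, 0.0038, 0.0086, -0.0026, 0.035]
[0.0018, 0.0038, 0.0086, -0.0026, 0.035]
```

View pics/s13.png

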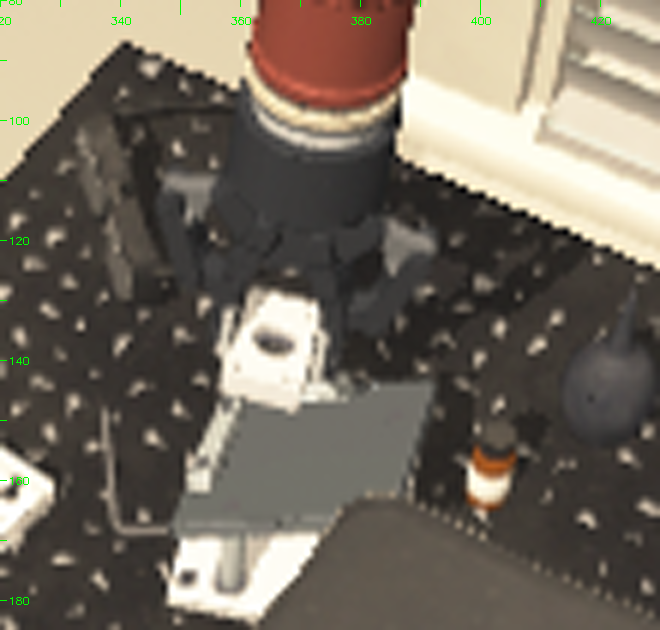

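View pics/t13.png

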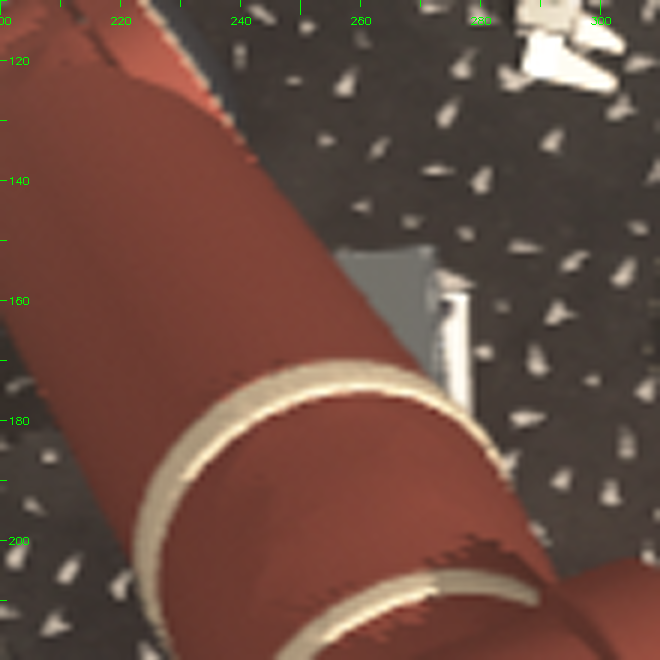

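```bash
cat >> jig.py <<'E'
def geo(aim=(.046,.034)):
    p=np.load('jig.npy');R=Ro.from_rotvec(p[:3]).as_matrix();s,Rt,a=st()
    e=np.array(s['eef_pos']);c=e-Rt[:,2]*.0089
    rc=R.T@(c-p[3:]);print('t',s['time'],'eef',np.round(e,4),'psi',round(a,3),'F',np.round(s['force'],1),'g',round(float(s['gripper_width']),3),'tilt',np.round(Rt[:,2],3))
    print('carrier centre ramp mm',np.round(rc*1e3,1))
    C=np.array([c+Rt@np.array([x*.03,y*.02,.0075]) for x in(-1,1) for y in(-1,1)])
    print('bottom corners ramp mm',np.round((C-p[3:])@R*1e3,1).tolist())
    F=np.array([e+Rt@np.array([x*.011,y*.0345,-.003]) for x in(-1,1) for y in(-1,1)])
    print('finger backs ramp mm',np.round((F-p[3:])@R*1e3,1).tolist())
    d=R@np.r_[aim,rc[2]]+p[3:]-c
    # pure horizontal shift to aim + vertical gap
    A=np.c_[R[:,0],R[:,1],[0,0,-1]]; # want horizontal shift: solve
    tgt=R@np.r_[aim,0]+p[3:]; h=tgt-c
    print('horizontal shift to aim (world)',np.round(h[:2],4),'in tool',np.round(Rt.T@np.r_[h[:2],0],4),'yaw err',round(1.589-a,3))
E
python3 -c "
from jig import *
geo()"
```

```text
t 9.9333 eef [0.5342 0.1616 0.1356] psi 1.578 F [-0.4 -0.4 -0.2] g 0.454 tilt [-0.046 -0.019 -0.999]
carrier centre ramp mm [75.5 46.5 76.6]
bottom corners ramp mm [[102.6, 22.3, 70.1], [102.5, 59.4, 55.2], [44.6, 28.1, 84.6], [44.6, 65.2, 69.7]]
finger backs ramp mm [[84.7, 11.3, 81.5], [84.6, 75.3, 55.8], [63.4, 13.4, 86.8], [63.3, 77.4, 61.1]]
horizontal shift to aim (world) [0.0132 0.0073] in tool [ 0.0073  0.0132 -0.0008] yaw err 0.011
```

{"name": "drive_tool", "arguments": {"series": [[0.004, 0.007, 0.005, -0.01, 0.035], [0.003, 0.006, 0.01, 0, 0.035], [0, 0, 0.012, 0, 0.035], [0, 0, 0.008, 0, 0.035], [0, 0, 0, 0, 0.035], [0, 0, 0, 0, 0.035]]}}

```text
time: 10.43
eef_pos: [0.5465, 0.1629, 0.0958]
tool_rot: [-2.2, -2.218, 0.078]
force: [-0.3, 0.9, -1.3]
gripper_width: 0.456
```

```bash
python3 -c "
from jig import *
geo()"
```

```text
t 10.4333 eef [0.5465 0.1629 0.0958] psi 1.58 F [-0.3  0.9 -1.3] g 0.456 tilt [-0.047 -0.024 -0.999]
carrier centre ramp mm [63.4 45.7 36.7]
bottom corners ramp mm [[90.6, 21.6, 30.3], [90.4, 58.7, 15.4], [32.6, 27.2, 44.6], [32.4, 64.3, 29.7]]
finger backs ramp mm [[72.6, 10.5, 41.7], [72.4, 74.5, 15.9], [51.4, 12.6, 46.9], [51.2, 76.6, 21.2]]
horizontal shift to aim (world) [0.0009 0.006 ] in tool [ 0.006   0.0009 -0.0002] yaw err 0.009
```

{"name": "drive_tool", "arguments": {"series": [[0.005, 0.001, 0.004, 0, 0.035], [0.001, 0, 0.005, 0, 0.035], [0, 0, 0.003, 0, 0.035], [0, 0, 0, 0, 0.035]], "grip_force": 25}}

```text
time: 10.77
eef_pos: [0.5475, 0.1693, 0.0832]
tool_rot: [-2.201, -2.218, 0.076]
force: [-0.2, -0.5, -1.0]
gripper_width: 0.455
```

```bash
python3 -c "
from jig import *
from cell import env
geo()
c=env.camera('side');crop(c['pixels'],'s14.png',330,90,430,180,7)"
```

```text
t 10.7667 eef [0.5475 0.1693 0.0832] psi 1.579 F [-0.2 -0.5 -1. ] g 0.455 tilt [-0.046 -0.023 -0.999]
carrier centre ramp mm [53.8 43.4 26.5]
bottom corners ramp mm [[80.9, 19.3, 20.1], [80.8, 56.4, 5.2], [22.9, 24.9, 34.4], [22.8, 62.0, 19.5]]
finger backs ramp mm [[63.0, 8.2, 31.5], [62.8, 72.2, 5.8], [41.7, 10.3, 36.7], [41.6, 74.3, 11.0]]
horizontal shift to aim (world) [-0.0002 -0.0004] in tool [-0.0004 -0.0002  0.    ] yaw err 0.01
```

View pics/s14.png

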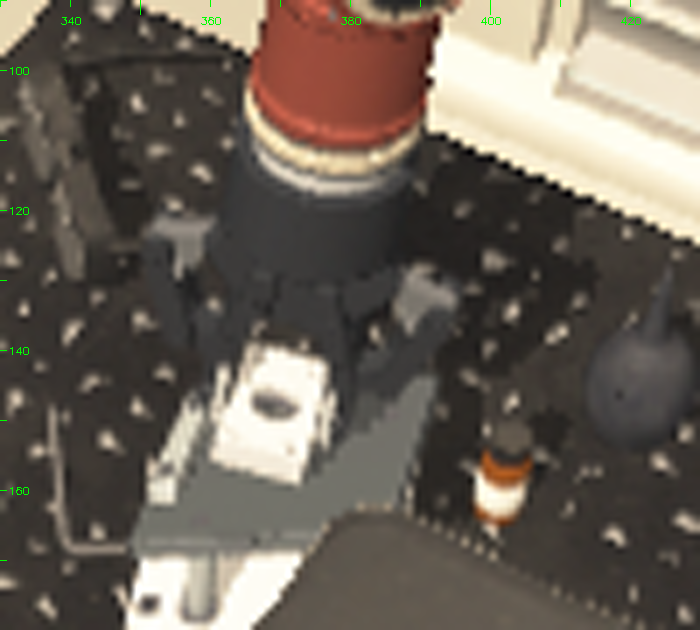

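{"name": "drive_tool", "arguments": {"series": [[0, 0, 0.002, 0, 0.035], [0, 0, 0.002, 0, 0.035], [0, 0, 0, 0, 0.035]]}}

```text
time: 11.07
eef_pos: [0.5478, 0.1694, 0.0797]
tool_rot: [-2.201, -2.218, 0.074]
force: [-0.2, -0.2, -1.0]
gripper_width: 0.457
```

{"name": "drive_tool", "arguments": {"series": [[0, 0, 0.002, 0, 0.035], [0, 0, 0, 0, 0.035]]}}

```text
time: 11.23
eef_pos: [0.5478, 0.1693, 0.0777]
tool_rot: [-2.202, -2.218, 0.074]
force: [-0.2, -0.0, -1.0]
gripper_width: 0.45
```

```bash
python3 -c "
from jig import *
geo()"
```

```text
t 11.2333 eef [0.5478 0.1693 0.0777] psi 1.579 F [-0.2 -0.  -1. ] g 0.45 tilt [-0.044 -0.023 -0.999]
carrier centre ramp mm [52.3 41.9 21.5]
bottom corners ramp mm [[79.4, 17.8, 15.0], [79.3, 55.0, 0.2], [21.4, 23.5, 29.4], [21.3, 60.6, 14.5]]
finger backs ramp mm [[61.4, 6.7, 26.4], [61.3, 70.8, 0.8], [40.2, 8.8, 31.6], [40.1, 72.9, 6.1]]
horizontal shift to aim (world) [-0.0004 -0.0004] in tool [-0.0004 -0.0004  0.    ] yaw err 0.01
```

{"name": "drive_tool", "arguments": {"series": [[0, 0, 0.0015, 0, 0.035], [0, 0, 0, 0, 0.035]]}}

```text
time: 11.4
eef_pos: [0.5478, 0.1693, 0.0762]
tool_rot: [-2.202, -2.218, 0.073]
force: [0.4, -0.4, -1.6]
gripper_width: 0.457
```

{"name": "drive_tool", "arguments": {"series": [[0, 0, 0.0015, 0, 0.035], [0, 0, 0, 0, 0.035]]}}

```text
time: 11.57
eef_pos: [0.5478, 0.17, 0.0754]
tool_rot: [-2.202, -2.218, 0.071]
force: [-0.3, -0.1, 0.3]
gripper_width: 0.455
```

{"name": "drive_tool", "arguments": {"series": [[0, 0, 0.0015, 0, 0.035], [0, 0, 0, 0, 0.035]]}}

```text
time: 11.73
eef_pos: [0.5477, 0.1712, 0.075]
tool_rot: [-2.201, -2.219, 0.069]
force: [-0.9, 0.9, 0.8]
gripper_width: 0.457
```

```bash
python3 -c "
from jig import *
from cell import env
geo()
c=env.camera('side');crop(c['pixels'],'s15.png',340,120,400,175,11)"
```

```text
t 11.7333 eef [0.5477 0.1712 0.075 ] psi 1.579 F [-0.9  0.9  0.8] g 0.457 tilt [-0.042 -0.02  -0.999]
carrier centre ramp mm [49.7 41.1 19.6]
bottom corners ramp mm [[76.8, 17.0, 13.0], [76.7, 54.2, -1.8], [18.8, 22.7, 27.5], [18.7, 59.8, 12.7]]
finger backs ramp mm [[58.8, 5.9, 24.3], [58.7, 70.0, -1.1], [37.6, 8.0, 29.7], [37.5, 72.1, 4.2]]
horizontal shift to aim (world) [-0.0003 -0.0023] in tool [-0.0023 -0.0003  0.0001] yaw err 0.01
```

View pics/s15.png

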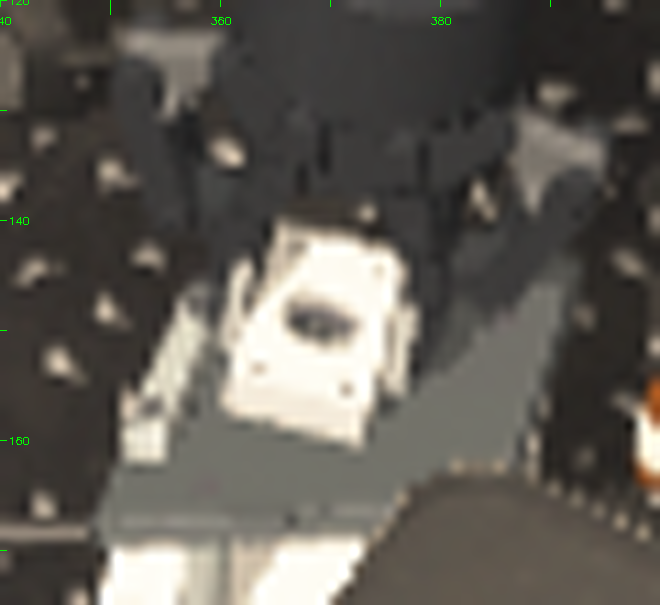

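{"name": "drive_tool", "arguments": {"series": [[0, 0, 0, 0, 0.038], [0, 0, 0, 0, 0.0385], [0, 0, 0, 0, 0.0388], [0, 0, 0, 0, 0.039], [0, 0, 0, 0, 0.0392], [0, 0, 0, 0, 0.0394], [0, 0, 0, 0, 0.0396], [0, 0, 0, 0, 0.0398], [0, 0, 0, 0, 0.04]], "grip_force": 20}}

```text
time: 12.53
eef_pos: [0.5478, 0.1711, 0.0746]
tool_rot: [-2.201, -2.219, 0.069]
force: [0.4, 0.1, 0.3]
gripper_width: 0.472
```

```bash
python3 -c "
from jig import *
from cell import env
geo()
c=env.camera('side');crop(c['pixels'],'s16.png',340,120,400,175,11)"
```

```text
t 12.5333 eef [0.5478 0.1711 0.0746] psi 1.58 F [0.4 0.1 0.3] g 0.472 tilt [-0.042 -0.02  -0.999]
carrier centre ramp mm [49.6 41.1 19.1]
bottom corners ramp mm [[76.7, 17.0, 12.5], [76.6, 54.2, -2.2], [18.7, 22.7, 27.0], [18.7, 59.9, 12.3]]
finger backs ramp mm [[58.8, 5.9, 23.9], [58.7, 70.0, -1.6], [37.5, 8.0, 29.2], [37.4, 72.1, 3.8]]
horizontal shift to aim (world) [-0.0004 -0.0022] in tool [-0.0022 -0.0004  0.0001] yaw err 0.009
```

View pics/s16.png

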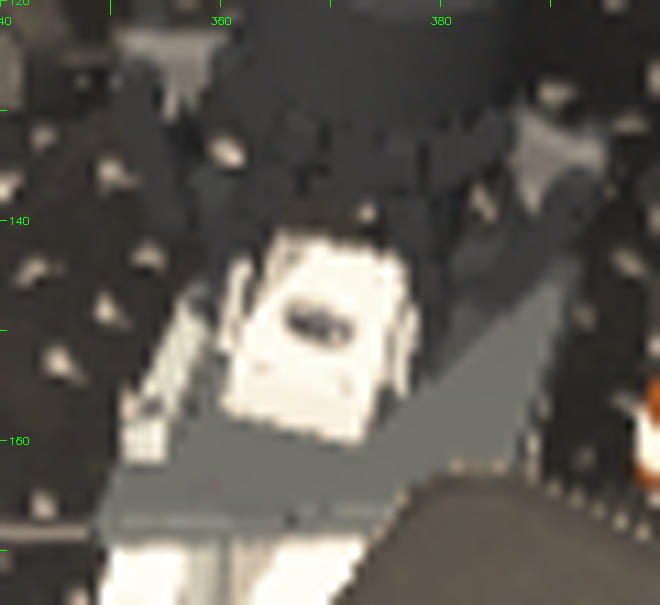

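{"name": "drive_tool", "arguments": {"series": [[0, 0, 0, 0, 0.0402], [0, 0, 0, 0, 0.0405], [0, 0, 0, 0, 0.0408], [0, 0, 0, 0, 0.0411], [0, 0, 0, 0, 0.0414], [0, 0, 0, 0, 0.0417], [0, 0, 0, 0, 0.042], [0, 0, 0, 0, 0.0423]]}}

```text
time: 13.25
eef_pos: [0.5482, 0.1697, 0.0737]
tool_rot: [-2.202, -2.218, 0.071]
force: [-0.4, 0.5, -0.8]
gripper_width: 0.493
```

```bash
python3 -c "
from jig import *
from cell import env
geo()
c=env.camera('side');crop(c['pixels'],'s17.png',340,120,400,175,11)"
```

```text
t 13.25 eef [0.5482 0.1697 0.0737] psi 1.578 F [-0.4  0.5 -0.8] g 0.493 tilt [-0.042 -0.022 -0.999]
carrier centre ramp mm [50.8 41.1 17.8]
bottom corners ramp mm [[77.9, 17.0, 11.3], [77.8, 54.1, -3.5], [19.9, 22.6, 25.7], [19.9, 59.8, 10.9]]
finger backs ramp mm [[59.9, 5.9, 22.6], [59.9, 70.0, -2.8], [38.7, 7.9, 27.9], [38.6, 72.1, 2.4]]
horizontal shift to aim (world) [-0.0008 -0.0007] in tool [-0.0007 -0.0008  0.0001] yaw err 0.011
```

View pics/s17.png

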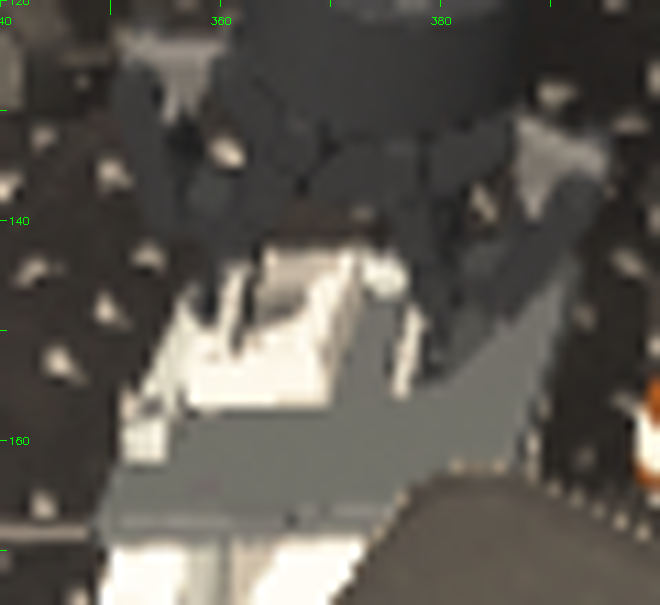

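{"name": "drive_tool", "arguments": {"series": [[0, 0, -0.006, 0, 0.0423], [0, 0, -0.015, 0, 0.0423], [0, 0, -0.025, 0, 0.0423], [0, 0, -0.03, 0, 0.0423], [-0.01, 0, -0.03, 0, 0.0423], [-0.03, -0.005, -0.01, 0, 0.0423], [-0.03, -0.01, 0, 0, 0.0423], [-0.03, -0.01, 0, 0, 0.0423], [-0.03, -0.01, 0, 0, 0.0423], [-0.03, -0.01, 0, 0, 0.0423], [0, 0, 0, 0, 0.0423]]}}

```text
time: 14.22
eef_pos: [0.5101, 0.0093, 0.2053]
tool_rot: [-2.196, -2.23, 0.062]
force: [0.3, -0.5, -0.8]
gripper_width: 0.493
```

```bash
python3 -c "
from jig import *
from cell import env
geo()
p=np.load('jig.npy');R=Ro.from_rotvec(p[:3]).as_matrix()
L=[]
for z in(0,15):
  c=[(0,0,z),(60,0,z),(60,40,z),(0,40,z)]
  for i in range(4):L.append(np.array([c[i],c[(i+1)%4]])/1e3@R.T+p[3:])
S=env.camera('side');crop(S['pixels'],'s18.png',330,120,430,200,7);overlay(S,L,'o18.png',340,130,410,180,9)
T=env.camera('top');crop(T['pixels'],'t18.png',205,125,305,225,6);cv2.imwrite('pics/t18f.png',T['pixels'][:,:,::-1])
cv2.imwrite('pics/s18f.png',S['pixels'][:,:,::-1])
"
```

```text
t 14.2167 eef [0.5101 0.0093 0.2053] psi 1.586 F [ 0.3 -0.5 -0.8] g 0.493 tilt [-0.036 -0.021 -0.999]
carrier centre ramp mm [240.7  29.1 108.8]
bottom corners ramp mm [[267.9, 5.2, 101.9], [267.6, 42.5, 87.5], [209.9, 10.5, 116.5], [209.7, 47.8, 102.1]]
finger backs ramp mm [[250.1, -6.1, 113.2], [249.6, 58.3, 88.3], [228.8, -4.1, 118.6], [228.4, 60.2, 93.7]]
horizontal shift to aim (world) [0.0373 0.1596] in tool [ 0.159   0.0397 -0.0046] yaw err 0.003
```

View pics/s18.png

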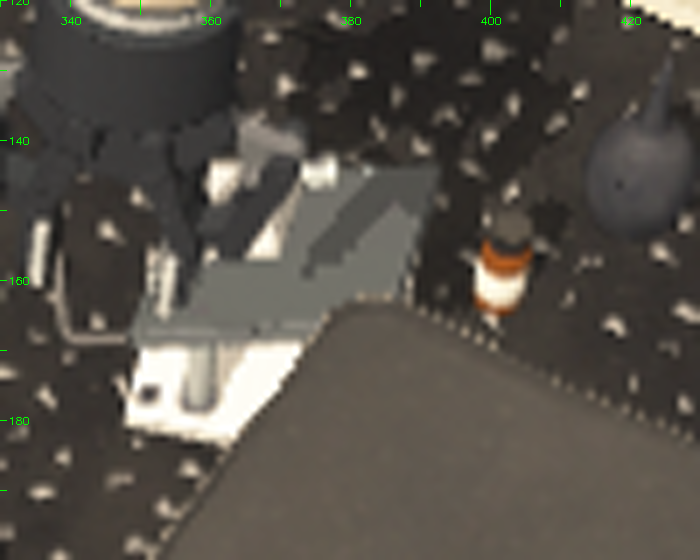

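View pics/t18.png

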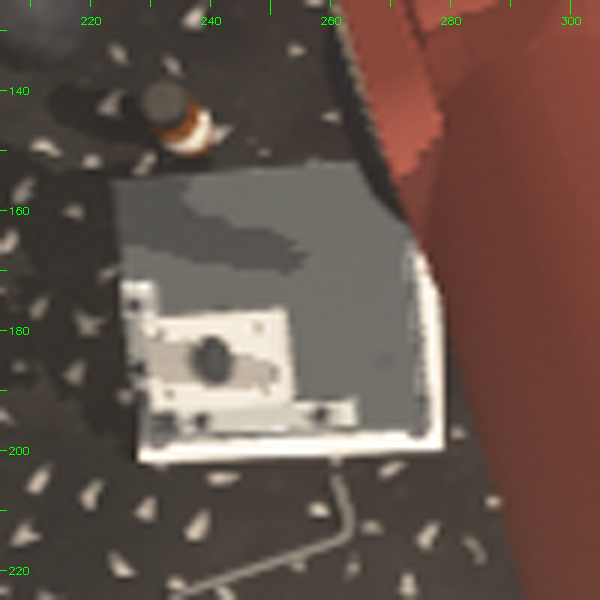

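View pics/s18f.png

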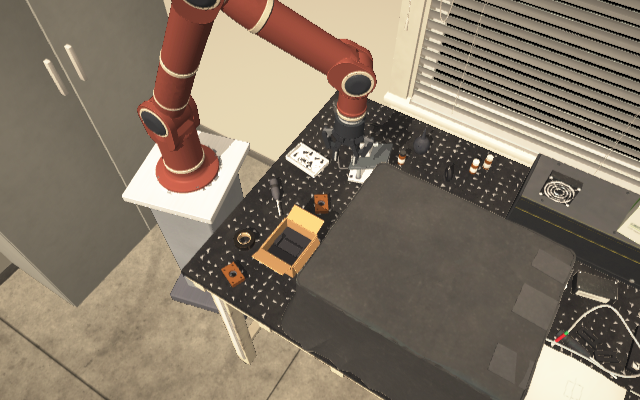

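View pics/o18.png

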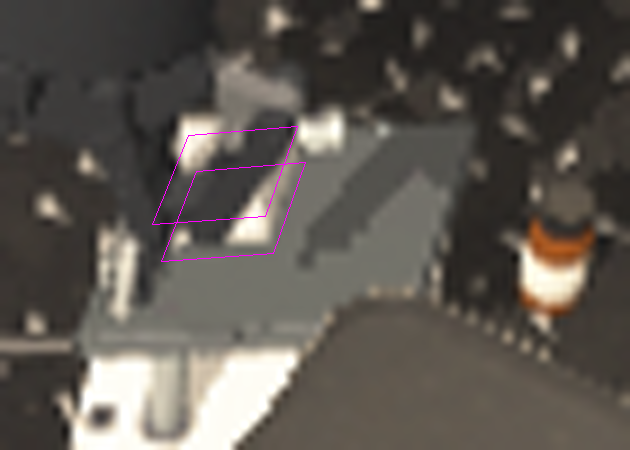

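{"name": "drive_tool", "arguments": {"series": [[-0.03, 0.0, -0.01, 0, 0.0423], [-0.03, 0, -0.01, 0, 0.0423], [-0.03, 0, -0.01, 0, 0.0423], [-0.03, 0.01, -0.01, 0, 0.0423], [-0.02, 0.01, 0, 0, 0.0423], [0, 0, 0, 0, 0.0423]]}}

```text
time: 14.82
eef_pos: [0.5416, -0.1147, 0.2503]
tool_rot: [-2.161, -2.261, 0.037]
force: [-0.0, -1.0, -1.1]
gripper_width: 0.498
```

```bash
python3 -c "
from jig import *
from cell import env
p=np.load('jig.npy');R=Ro.from_rotvec(p[:3]).as_matrix()
L=[]
for z in(0,15):
  c=[(0,0,z),(60,0,z),(60,40,z),(0,40,z)]
  for i in range(4):L.append(np.array([c[i],c[(i+1)%4]])/1e3@R.T+p[3:])
s=env.sense();print(s['time'],s['eef_pos'],s['qd'])
S=env.camera('side');T=env.camera('top')
overlay(S,L,'a.png',340,130,410,180,8);overlay(T,L,'b.png',215,140,285,210,8)
crop(S['pixels'],'c.png',340,130,410,180,8);crop(T['pixels'],'d.png',215,140,285,210,8)
a,b,c,d=[cv2.imread('pics/%s.png'%k) for k in 'abcd']
cv2.imwrite('pics/fin.png',cv2.resize(np.vstack([np.hstack([a,c]),np.hstack([b,d])]),None,fx=.62,fy=.62))
crop(S['pixels'],'s20.png',225,190,335,290,7)
d0=pickle.load(open('c0.pkl','rb'))
for k,C,(x0,y0,x1,y1) in(('side',S,(393,147,410,168)),('top',T,(226,136,244,154))):
  print(k,np.abs(C['pixels'][y0:y1,x0:x1].astype(int)-d0[k]['pixels'][y0:y1,x0:x1]).mean())
"
```

```text
14.8167 [ 0.54155872 -0.11471172  0.25030421] [-0.02110363 -0.03192272 -0.05211832  0.005798   -0.03543052  0.02261872
 -0.01012642]
side 16.705882352941178
top 20.15843621399177
```

View pics/fin.png

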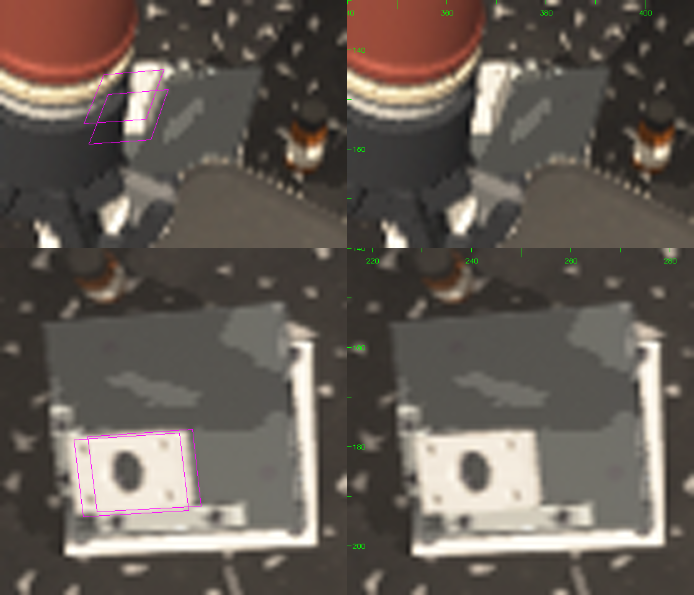

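View pics/s20.png

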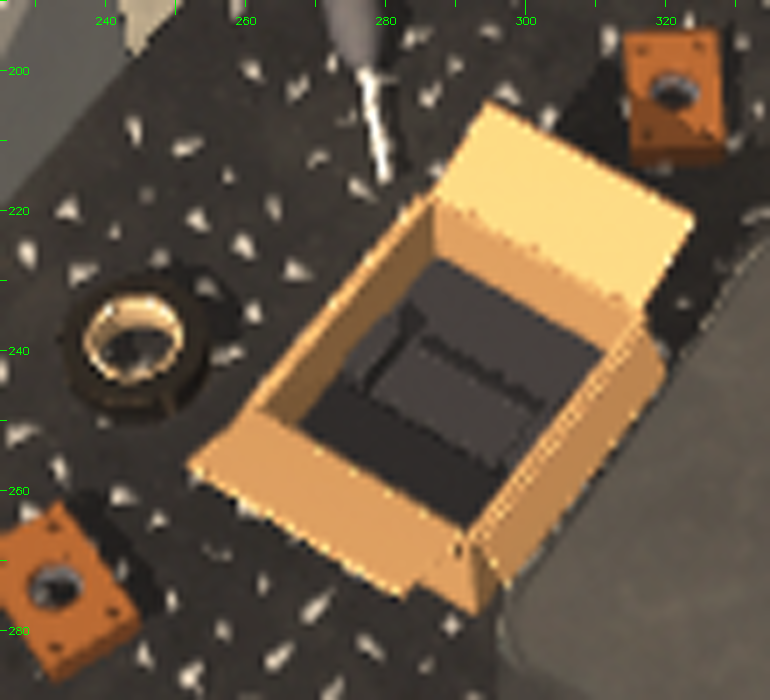

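{"name": "drive_tool", "arguments": {"series": [[0.0, -0.03, -0.01, 0, 0.0423], [0, -0.03, 0, 0, 0.0423], [-0.03, -0.02, 0, 0, 0.0423], [-0.04, -0.01, 0, 0, 0.0423], [-0.04, 0, 0, 0, 0.0423], [-0.04, 0, 0, 0, 0.0423], [-0.03, 0, 0, 0, 0.0423], [0, 0, 0, 0, 0.0423], [0, 0, 0, 0, 0.0423]]}}

```text
time: 15.67
eef_pos: [0.4646, -0.2702, 0.2604]
tool_rot: [-2.085, -2.309, 0.018]
force: [0.1, 1.3, -0.3]
gripper_width: 0.498
```

```bash
python3 -c "
from jig import *
from cell import env
s=env.sense();print(s['time'],s['eef_pos'])
S=env.camera('side');T=env.camera('top');pickle.dump({'side':S,'top':T},open('c2.pkl','wb'))
crop(S['pixels'],'s21.png',340,130,410,180,11);crop(T['pixels'],'t21.png',220,165,270,205,15)
d0=pickle.load(open('c0.pkl','rb'))
for k,C,(x0,y0,x1,y1) in(('side',S,(393,147,410,168)),('top',T,(226,136,244,154))):
  a=C['pixels'][y0:y1,x0:x1,0].astype(np.float32);b=d0[k]['pixels'][y0:y1,x0:x1,0].astype(np.float32)
  print(k,np.abs(a-b).mean(),cv2.phaseCorrelate(a,b))
"
```

```text
15.6667 [ 0.46461987 -0.27024977  0.2603904 ]
side 1.7843137 ((-0.03471670178598174, -0.04747981044981131), 0.9997426688119218)
top 3.0339506 ((0.015199288562040891, 0.03202463863453886), 1.0025185725571197)
```

View pics/s21.png

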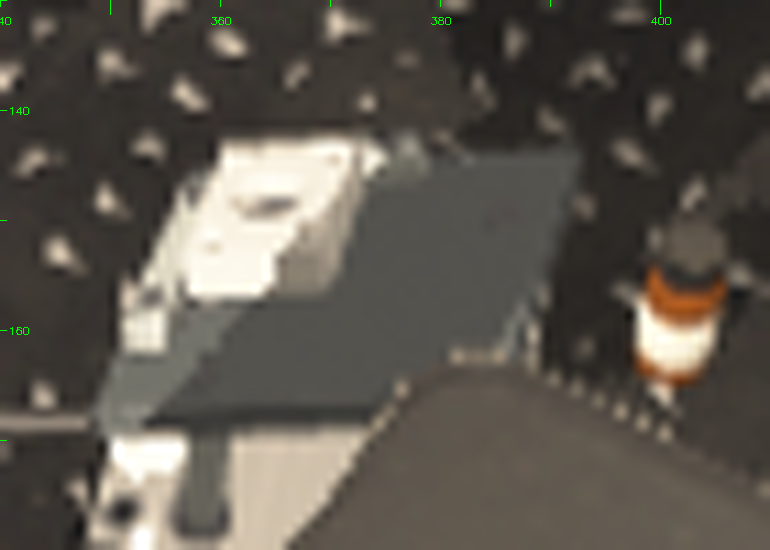

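View pics/t21.png

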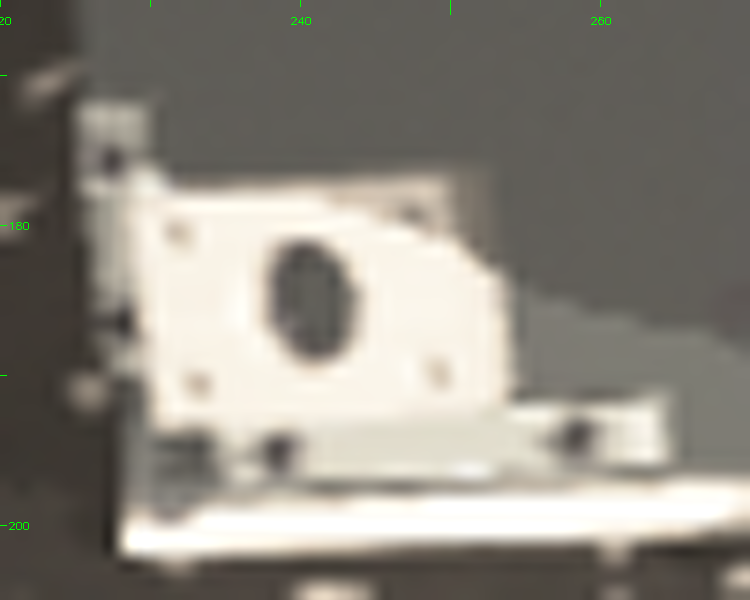

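```bash
python3 -c "
from jig import *
from scipy.optimize import least_squares
d=pickle.load(open('c2.pkl','rb'));p=np.load('jig.npy');R=Ro.from_rotvec(p[:3]).as_matrix()
X=np.array([[.03,.02,.015],[0,0,.015],[.06,0,.015],[.06,.04,.015],[0,.04,.015]])@R.T+p[3:]
print(np.round(proj(d['top'],X),1).tolist(),np.round(proj(d['side'],X),1).tolist())
q=[(240.8,185.1),(364.2,148.6)]
r=least_squares(lambda x:np.r_[(proj(d['top'],x)-q[0]).ravel(),(proj(d['side'],x)-q[1]).ravel()],X[0]);print(np.round(R.T@(r.x-p[3:])*1e3,1),r.fun)
"
```

```text
[[240.9, 185.3], [231.4, 193.6], [252.6, 192.5], [250.7, 176.8], [229.4, 178.2]] [[364.6, 148.9], [360.4, 144.5], [356.5, 154.5], [369.0, 153.5], [372.6, 143.5]]
[31.1 20.3 17.2] [ 0.11030226  0.22949415  0.2984991  -0.09192889]
```

```bash
python3 -c "
from cell import env
print(env.finish_job())"
```

```text
the job is handed in; nothing more can be done
None
```

The carrier is in the jig's corner against both stop bars. Both carton flaps are folded back past upright, and the job was handed in at about 16 s of the 48 s allowed.

I swept the shut fingers outward against each flap, then gripped the aluminium carrier across its long sides and carried it to the jig. I lowered it until its uphill corner touched the plate at about 2 N. Then I opened the jaws slowly in sub-millimetre steps, so it tipped onto the plate and slid down.

**Last checks**
- **Carrier position:** triangulating its bore put the centre of the top face at (31.1, 20.3, 17.2) mm in the plate's frame. The home position is (30, 20, 15) mm, and the differences are within camera and calibration error.
- **Cement bottle:** its image shifted by less than 0.1 pixel in both cameras, so it was not moved.
- **Carton:** both flaps were still folded back and the carton was empty. The brown look-alikes were left alone.

**What did not go cleanly**
- **Tool tilt:** the tool drifted up to about 3° off vertical while moving, because each step starts from the measured pose.
- **Retreat path:** on the way back the arm came close to the large dark box beside the carton. I corrected its path, and the force readings after each move showed no contact.

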